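# Hang the power supply module on its keyhole plate

## Task

Put the repaired power supply module, the one with keyhole ears on its back plate, back in the open chassis: pass both its keyholes over the two screw heads, press it flat so that the spring tab goes in, and pull it straight down until the tab springs out again above the ear, then let go. The screws' height was set by hand and is known only roughly, so find it gently by feel or by eye and never force the module against the chassis; keep the module upright all the way, and leave the other things on the bench where they are.

Things in the scene. Friction and masses are not known exactly. Their poses are not given: they have to be found in the camera images.
- psu: Power supply module, about 360 g, upright on the bench: aluminium case in front of a 4 mm steel back plate with an ear on either side. Origin: bottom edge, mid-width, on the plate's back face; x points from the plate to the case's front, y along its width, z up. Plate x 0 to 4 mm; case x 4 to 58, y -30 to 30, z 0 to 125; ears |y| 30 to 60, z 63 to 113; a terminal strip reaches x = 68 at z 10 to 26
- psu_hole (a point): On the module: centre of the round hole of its left keyhole, y = 45, z = 79 mm, on the plate's back face; the right one is at y = -45. Each keyhole: a hole 19 mm across, and from it a slot 9 mm wide going up to its closed end at z = 98
- psu_grip (a point): On the module: middle of the case level with the ears, x = 31, y = 0, z = 98 mm; the case's top is 27 mm higher. The case is 60 mm wide there: grip it firmly (40 to 60 N) along y, fingers in the middle of its side walls, clear of the ears and screw heads behind; gripped higher it swivels between the pads when pressed at the ears
- chassis: Open steel chassis, fixed: tray 230 x 300 mm, upright panel 300 wide, 160 mm high; on its face a 156 mm wide adapter plate with two screws and a spring tab; terminal block and relay at |y| over 90 mm stand out 20 mm. Origin: bench height, mid-width, below the adapter plate's face. x points straight out of that face (away from the robot), y along it, z up. Forces on it over 30 N count as forcing
- mount (a point): Fixed point on the chassis: on the adapter plate's face (x = 0), midway between the two screws in y, 130 mm above the bench. The screws, at y = -45 and +45, level with each other, are within 16 mm above or below this height (set by hand in slots, clamped, not measured; the tab goes with them). Shank 6 mm thick, x 0 to 6; round head 14 mm wide, x 6 to 10
- mount_out (a point): Fixed point on the chassis 100 mm straight out of the face from mount. Hanging: axes parallel, y equal, module origin 0 to 2 mm off the face. A plate that misses the heads with its holes stops on them, 10 mm off the face. Heads opposite the holes: module origin 79 mm below the screws; locked: 95 mm below, so pull down 16 mm till the slots' ends meet the shanks
- latch (a joint): Spring tab 18 mm wide, 8 high, above the left screw (y = +45), its middle 24 mm over the screw's; stands 7 mm out of the face. Value: metres pushed in, 0 = out, at most 0.009; 2 N to start, 5.5 N at 7 mm. With holes over heads the left ear keeps it in 5 to 7 mm; module fully down: it is free, 2 mm above the ear, back at 0. Its drag can keep the module from sliding down by its own weight
- filter: Mains filter block, bystander that may stand on either of the module's two places: aluminium box 60 wide (y) x 44 x 85 mm high without a back plate or ears. Origin under its centre
- multimeter: Hand multimeter lying flat, bystander, 180 (x) x 86 x 46 mm; origin under its centre
- board: Green circuit board with parts, bystander, 110 (x) x 70 x 31 mm; origin under its centre
- screwdriver: Screwdriver lying on the bench, bystander; x along it
- spool: Upright wire spool, bystander, 56 mm across, 40 mm high; origin under its centre
- capacitor: Black capacitor can standing upright, bystander, 35 mm across, 51 mm high; origin under its centre
- tray: Shallow grey parts tray, bystander, 100 (x) x 140 x 25 mm; origin under its centre

How it is judged:
On the way, in this order (a step that is already met when the one before it is completed fails the run):
1. the module is lifted off the bench (height (world z) of psu above 0.02 m), for 0.2 s.
2. both keyholes are over the screw heads: the module is flat against the adapter plate and holds the spring tab in (x of psu in the frame of chassis between -0.004 and 0.005 m and y of psu in the frame of chassis between -0.006 and 0.006 m and value of joint latch above 0.003 m), for 0.1 s.
At the end, for the whole second after the job is handed in: The module hangs at rest and upright (within 4 degrees) on both screws, its back plate within 5 mm of the adapter plate's face and within 6 mm of the middle, its bottom edge 11 to 59 mm above the bench, fully down, so that the spring tab has sprung out above the ear (less than 1.5 mm in) (x of psu in the frame of chassis between -0.004 and 0.005 m and y of psu in the frame of chassis between -0.006 and 0.006 m and z of psu in the frame of chassis between 0.011 and 0.059 m and value of joint latch below 0.0015 m and angle between psu's own z axis and vertical below 0.07 rad and angle between the y axis of psu and the y axis of chassis, either way round below 0.07 rad and linear speed of psu below 0.01 m/s); the robot touches nothing.
It fails at once if the module or anything else is forced against the chassis (more than 30 N) (contact force between anything else and chassis above 30 N).
It fails at once if the module is tipped out of upright (more than 10 degrees) (angle between psu's own z axis and vertical above 0.175 rad).
It fails at once if a bystander is moved by more than 25 mm (distance of any of filter, multimeter, board, screwdriver, spool, capacitor, tray from where it was at the start of the episode above 0.025 m).
It also fails if it takes over 54 s, if anything falls off the work surface, if the arm or the gripper's body presses on something with over 40 N, if the wrist force passes 120 N, or if a joint passes its speed limit or range.

## Robot

A 7-joint arm with a two-finger parallel gripper is mounted at the origin on the work surface. World frame = base frame: x ahead of the robot, y to its left, z up, the work surface at z = 0. Lengths are in m, angles in rad, forces in N, time in s.
With the tool pointing down it reaches from about 0.425 to 0.875 m from the base axis. Payload 4.7 kg.
Tool frame: the origin (TCP) lies midway between the tips of the shut fingers; the grasp point (between the pads) lies 19 mm behind it; y points along the fingers, z is the direction in which the jaws open and shut, and the axes are right-handed (so a half turn about y gives the same grasp; the last joint's range is limited). The gripper opens to 87 mm and grips with 3 to 60 N. Pads are 19 mm wide; open, the fingers measure 117 mm over their backs; the gripper's body (75 mm by 190 mm) begins 51 mm behind the grasp point.
Start: joints at [-1.159, 0.321, -0.07, 1.45, 0.023, 1.371, -0.057], TCP at [0.252, 0.599, 0.223] pointing down, gripper open.
Joint ranges: [-2.86, 2.86], [-0.3, 2.09], [-1.38, 1.24], [0.06, 2.45], [-1.56, 4.7], [0.09, 2.05], [-2.69, 2.69]. Speed limits (rad/s): [2.57, 2.57, 3.14, 3.14, 3.14, 3.14, 3.14].

## Interface

Orientations are given as a rotation vector (axis times angle).
In Python, from bench import ctrl gives the robot as it stands.
- The arm moves only by the tool play_rows, never from a script. Its arguments are lists of equal length, an entry for each row: "translation": the shift along the tool's x, y, z in mm, a list of three; "turn": the turn, a rotation vector about the tool's x, y, z in rad, a list of three; "fingers": the opening, from -1 (shut) to 1 (fully open), so that 0 is half open. In form: {"translation": [[dx, dy, dz], ...], "turn": [[wx, wy, wz], ...], "fingers": [fingers, ...]}. A call has exactly 10 rows; each row shifts and turns the commanded pose from where the row before left it, along the tool's axes as they then stand; what a row does not reach is not made up. A row lasts 1/12 s, in which the tool goes at most 41.7 mm and 7.16 degrees, less where a joint would pass 70% of its speed; a pose out of reach is approached as far as the arm can. A call with a gripper value outside its range is refused whole. The fingers move at their own pace and stop on an object; "grip_force" is the grip in N (left out, the last holds). Time passes only in rows, so rows that do not move let the fingers close, or fill a call up. It gives the time, the measured TCP pose, the force and the opening at its end, in the units of the state.
- ctrl.get_state(): the state, without advancing time (a new reading comes with each control period).
- ctrl.get_image(name): name is "scene" or "top" or "wrist"; returns the picture (400x640x3 uint8, blue, green, red); there is no depth.
- ctrl.camera_info(name): a dict with "camera_matrix" (3x3 intrinsics, pixels), "R" (3x3) and "t" (3): a world point X has camera coordinates R X + t. Camera axes: x right, y down, z forward; pixel columns grow to the right and rows downward; lengths in m; the calibration is good to about 2 mm. A picture is of the moment at which its call begins: read the wrist's pose just before it. camera_info takes no time and is no camera call; for the wrist camera it gives the pose at the moment of the call.
- ctrl.close_job(): hands the job in, once; it reports no verdict.
The state is a dict: "time": time; "joint_positions": joint angles; "qd": joint speeds; "joint_torque": joint torques, N m; "position": TCP position; "tool_rot": TCP orientation; "ft_force": force on the tool from outside, world axes, zero at the start; "torque": the same for the moment, N m; "grip_width": opening from 0.0 (shut) to 1.0 (fully open).
Only numpy, scipy, OpenCV 4.12 (cv2) and the standard library are available. Lean on these libraries where they do the work, as an engineer would, in place of code of your own. Each camera call takes 0.05 s, during which the arm holds its last target.

## Working session

There is one attempt and no reset: what is moved stays moved. The work goes in short steps, Python scripts to look and compute and a tool call to move; the robot and the scene stay as the last step left them, time stands still between calls to the robot, and variables do not carry over. Pictures are saved under pics/ and viewed, and the job is handed in when it is done.

Besides the shell and the picture viewer there is one more tool, called after ">>>" by a JSON object that holds its "api" and its "payload", one argument or row to a line. play_rows: Moves the arm, as the interface text tells. Its arguments: {"type":"object","properties":{"translation":{"type":"array"},"turn":{"type":"array"},"fingers":{"type":"array"},"grip_force":{"type":"number"}},"required":["translation","turn","fingers"]}

```bash
ls; mkdir -p pics; python3 - <<'E'
from bench import ctrl
import cv2,numpy as np
s=ctrl.get_state(); print({k:np.round(v,3).tolist() for k,v in s.items()})
for n in ("scene","top"):
    cv2.imwrite(f"pics/{n}0.png",ctrl.get_image(n))
    c=ctrl.camera_info(n); print(n,np.round(c["camera_matrix"],1).tolist(),np.round(c["R"],3).tolist(),np.round(c["t"],3).tolist())
c=ctrl.camera_info("wrist");print(np.round(c["camera_matrix"],1).tolist(),np.round(c["R"],3).tolist(),np.round(c["t"],3).tolist())
cv2.imwrite("pics/wrist0.png",ctrl.get_image("wrist"))
E
```

```text
pics
{'time': 0.0, 'joint_positions': [-1.159, 0.322, -0.07, 1.452, 0.023, 1.371, -0.057], 'qd': [-0.002, 0.002, -0.0, -0.0, 0.0, -0.0, -0.0], 'joint_torque': [0.0, -49.13, -0.404, -31.253, -0.064, 0.044, 0.0], 'position': [0.252, 0.599, 0.221], 'tool_rot': [-1.55, 0.312, -0.312], 'ft_force': [-0.169, -0.337, 0.099], 'torque': [-0.077, -0.033, 0.002], 'grip_width': 1.005}
scene [[477.5, 0.0, 320.6], [0.0, 477.5, 202.9], [0.0, 0.0, 1.0]] [[-0.867, 0.498, 0.01], [0.42, 0.743, -0.52], [-0.267, -0.447, -0.854]] [0.569, -0.129, 1.465]
top [[433.2, 0.0, 314.1], [0.0, 433.2, 195.8], [0.0, 0.0, 1.0]] [[-0.016, -0.999, -0.029], [-0.985, 0.021, -0.174], [0.175, 0.026, -0.984]] [-0.055, 0.612, 1.116]
[[318.6, 0.0, 319.5], [0.0, 318.6, 192.5], [0.0, 0.0, 1.0]] [[0.388, 0.922, -0.002], [0.881, -0.371, 0.294], [0.27, -0.116, -0.956]] [-0.649, -0.035, 0.392]
```

View pics/scene0.png

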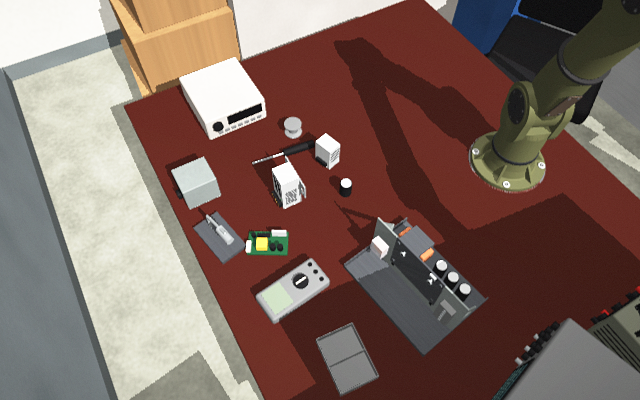

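View pics/top0.png

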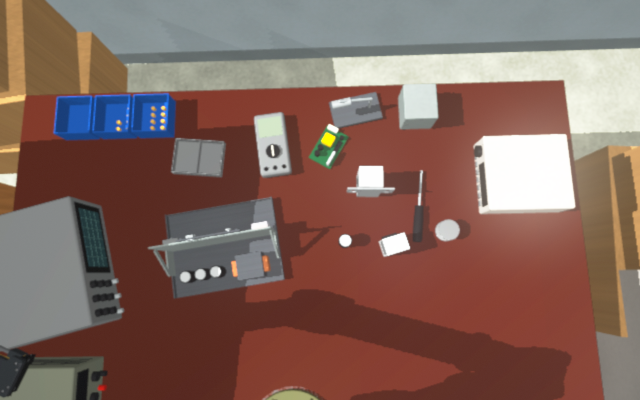

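View pics/wrist0.png

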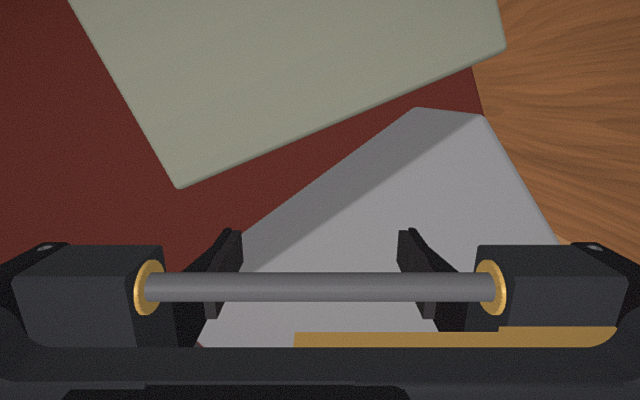

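The top view shows the module at about (370,183), with its back plate toward the robot at row 190. The chassis is at (220,245) and the filter at (396,244). I'll enlarge these for measuring.

```bash
cat > h.py <<'E'
import numpy as np,cv2
from bench import ctrl
from scipy.spatial.transform import Rotation as Ro
def ray(n,u,v,z,c=None):
    c=c or ctrl.camera_info(n);K,R,t=map(np.array,(c["camera_matrix"],c["R"],c["t"]))
    d=R.T@np.linalg.inv(K)@[u,v,1];o=-R.T@t
    return o+d*(z-o[2])/d[2]
def proj(n,X,c=None):
    c=c or ctrl.camera_info(n);K,R,t=map(np.array,(c["camera_matrix"],c["R"],c["t"]))
    p=(K@(R@np.array(X).T+t.reshape(3,1))).T
    return p[:,:2]/p[:,2:]
def crop(img,x0,y0,w,h,s,name):
    cv2.imwrite(name,cv2.resize(img[y0:y0+h,x0:x0+w],None,fx=s,fy=s,interpolation=cv2.INTER_CUBIC))
E
python3 - <<'E'
from h import *
t=cv2.imread("pics/top0.png");s=cv2.imread("pics/scene0.png")
crop(t,330,150,80,60,10,"pics/c1.png")
crop(t,140,190,160,120,5,"pics/c2.png")
crop(s,255,145,80,60,10,"pics/c3.png")
crop(s,340,210,160,120,5,"pics/c4.png")
E
```

```text
(no output)
```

View pics/c1.png

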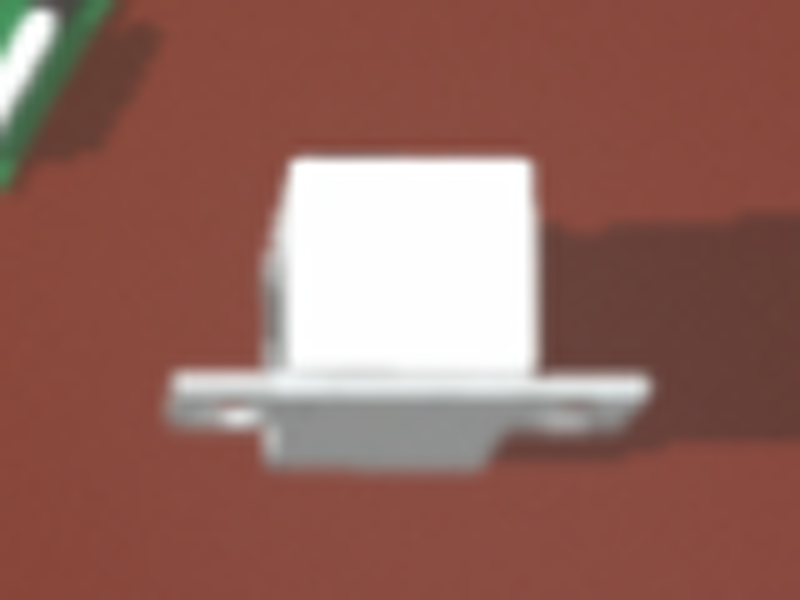

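View pics/c2.png

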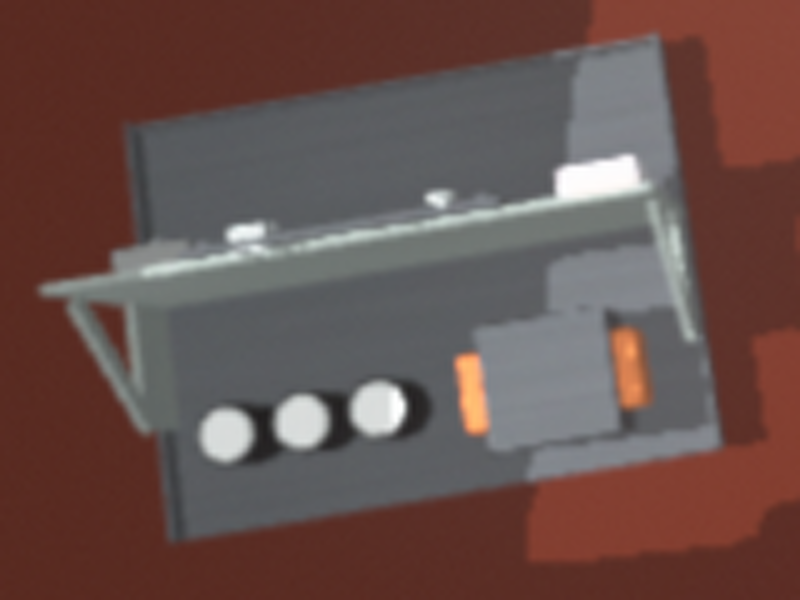

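View pics/c3.png

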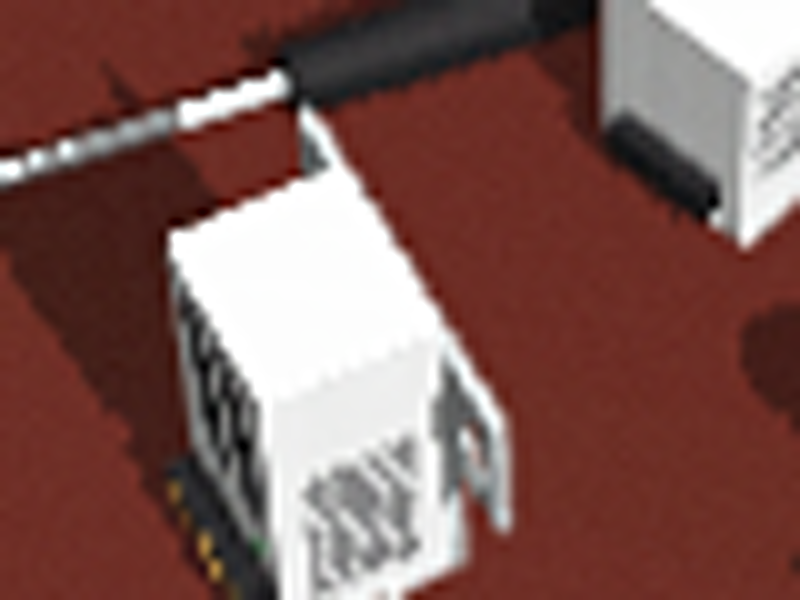

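View pics/c4.png

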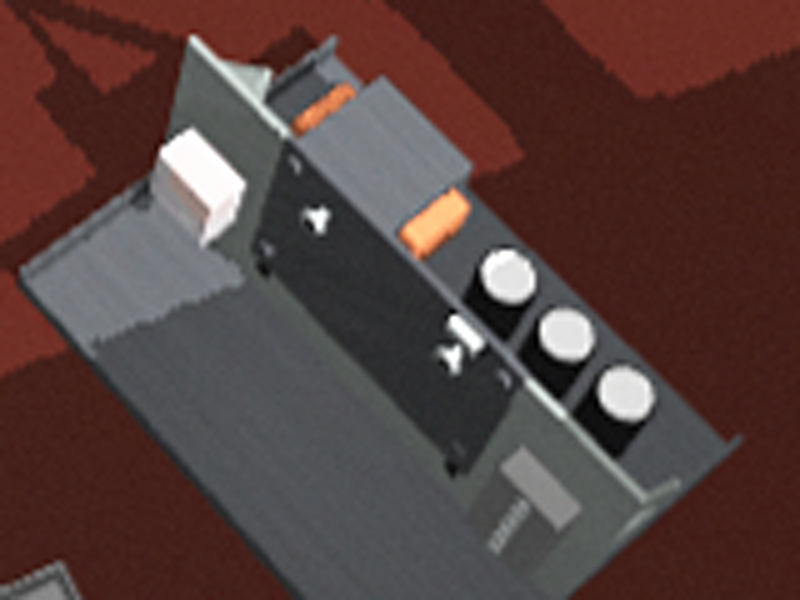

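```bash
cat > fit.py <<'E'
from h import *
from scipy.optimize import least_squares
# module
def tf(p,X): c,s=np.cos(p[2]),np.sin(p[2]);X=np.array(X);return np.c_[p[0]+c*X[:,0]-s*X[:,1],p[1]+s*X[:,0]+c*X[:,1],X[:,2]]
C={n:ctrl.camera_info(n) for n in("top","scene")}
# top crop c1: /10+(330,150); scene c3: /10+(255,145)
mt=[((.058,.03,.125),(290,157)),((.058,-.03,.125),(532,157)),((0,.06,.113),(168,400)),((0,-.06,.113),(650,388)),((0,.03,0),(265,468)),((0,-.03,0),(488,468))]
ms=[((.058,-.03,.125),(170,235)),((.058,.03,.125),(268,400)),((.004,.03,.125),(438,335)),((0,.06,.063),(508,530))]
def fit(items,p0,f):
    def r(p):
        o=[]
        for n,X,uv in items: o.append(proj(n,[f(p,X)],C[n])[0]-uv)
        return np.ravel(o)
    return least_squares(r,p0,loss="soft_l1")
it=[("top",X,np.array(uv)/10+[330,150]-.45) for X,uv in mt]+[("scene",X,np.array(uv)/10+[255,145]-.45) for X,uv in ms]
s=fit(it,[.7,-.1,0],lambda p,X:tf(p,[X])[0]); print("psu",s.x);print(np.round(s.fun.reshape(-1,2),1).tolist())
# chassis: x,y,yaw,zs
H=[((.010,.045,'s'),"top",(230,232)),]
ct=[((.010,-.045,0),(440,196)),((.007,.045,.024),(250,229))]
cs=[((.010,-.045,0),(318,217)),((.010,.045,0),(450,356)),((.007,.045,.024),(466,332))]
def fc(p,X): return tf(p,[(X[0],X[1],p[3]+X[2])])[0]
it=[("top",X,np.array(uv)/5+[140,190]-.4) for X,uv in ct]+[("scene",X,np.array(uv)/5+[340,210]-.4) for X,uv in cs]
s=fit(it,[.55,.3,0.1,.13],fc); print("chassis",s.x);print(np.round(s.fun.reshape(-1,2),1).tolist())
p=s.x
for n,u in (("top",(148,248)),("top",(271,227.6))): print(ray(n,*u,.16), "panel top ->local", )
for u in ((125,125),(657,37),(722,443),(170,540)): print("tray",ray("top",u[0]/5+140,u[1]/5+190,.0))
c=C
E
python3 fit.py; python3 - <<'E'
from h import *
s=ctrl.get_state();T=Ro.from_rotvec(s["tool_rot"]).as_matrix();print(T.round(3))
c=ctrl.camera_info("wrist");R=np.array(c["R"]);o=-R.T@np.array(c["t"])
print("cam in tool",T.T@(o-s["position"]),"axes",(T.T@R.T).round(3))
E
```

```text
psu [ 0.61537729 -0.21299213 -0.0199699 ]
[[0.3, 0.3], [-0.3, 0.2], [0.7, -0.8], [-0.3, 0.3], [-0.1, 0.0], [-1.0, 0.0], [-0.8, 0.5], [-0.7, 0.3], [0.5, -1.2], [0.4, -0.6]]
chassis [0.49893185 0.18760102 0.14999947 0.1456461 ]
[[0.2, 0.3], [-0.8, 0.3], [-0.6, -0.0], [-0.1, -0.0], [-0.2, -0.0]]
[0.47196017 0.33488197 0.16      ] panel top ->local
[0.51579096 0.03603667 0.16      ] panel top ->local
tray [0.57400801 0.35732266 0.        ]
tray [0.61813098 0.05547646 0.        ]
tray [0.39197279 0.01956751 0.        ]
tray [0.34462441 0.32229629 0.        ]
[[ 0.922 -0.     0.387]
 [-0.387 -0.001  0.922]
 [ 0.    -1.    -0.001]]
cam in tool [-8.08472768e-02 -1.61770443e-01 -1.32910395e-05] axes [[ 0.001  0.956  0.293]
 [ 0.001 -0.293  0.956]
 [ 1.    -0.001 -0.001]]
```

```bash
cat > plan.py <<'E'
from h import *
def toolR(ax,tilt=0):
    # tool x horizontal angle ax (rad); tilt: tips pointing tilted toward +tool x horizontal dir
    x=np.array([np.cos(ax),np.sin(ax),0]);d=np.array([0,0,-1.])
    ty=np.cos(tilt)*d+np.sin(tilt)*x; tx=np.cos(tilt)*x-np.sin(tilt)*d
    return np.c_[tx,ty,np.cross(tx,ty)]
def plan(P,R,n,maxturn=None,rel=None):
    s=ctrl.get_state();p=np.array(s["position"]);T=Ro.from_rotvec(s["tool_rot"])
    G=Ro.from_matrix(R);dv=(T.inv()*G).as_rotvec() if rel is None else rel
    w=np.round(dv/n,3);print("turn",w,"tot",dv, "deg/row",np.degrees(np.linalg.norm(w)))
    d=(np.array(P)-p)/n;rows=[]
    for i in range(n):
        t=np.round(T.inv().apply(np.array(P)-p)/(n-i)*1000,1);rows.append(t.tolist())
        p=p+T.apply(t)/1000;T=T*Ro.from_rotvec(w)
    print(rows);print("end",p.round(4),T.as_matrix().round(3).tolist())
E
python3 - <<'E'
from plan import *
plan([.567,.198,.26],toolR(np.pi+.15,np.radians(30)),30,)
# staged: first pure yaw + translation
plan([.567,.198,.30],toolR(np.pi+.15),20,rel=np.array([0,2.59,0]))
E
```

```text
turn [-0.022  0.084 -0.006] tot [-0.6741011   2.51717981 -0.18757033] deg/row 4.987037287577563
[[14.9, -1.3, -8.2], [15.5, -1.0, -7.0], [16.1, -0.8, -5.7], [16.5, -0.6, -4.3], [16.8, -0.4, -3.0], [17.0, -0.2, -1.5], [17.0, -0.1, -0.1], [17.0, -0.0, 1.3], [16.8, 0.0, 2.7], [16.5, 0.1, 4.1], [16.1, 0.1, 5.5], [15.6, 0.0, 6.9], [15.0, -0.1, 8.1], [14.2, -0.2, 9.4], [13.4, -0.3, 10.5], [12.5, -0.5, 11.6], [11.5, -0.7, 12.6], [10.4, -0.9, 13.5], [9.2, -1.1, 14.3], [8.0, -1.4, 15.0], [6.7, -1.7, 15.6], [5.4, -2.0, 16.0], [4.1, -2.3, 16.4], [2.7, -2.7, 16.6], [1.3, -3.0, 16.7], [-0.1, -3.4, 16.7], [-1.5, -3.7, 16.6], [-2.8, -4.1, 16.3], [-4.2, -4.5, 15.9], [-5.5, -4.9, 15.5]]
end [0.567 0.198 0.26 ] [[-0.862, -0.485, 0.149], [-0.131, -0.071, -0.989], [0.49, -0.872, -0.003]]
turn [0.   0.13 0.  ] tot [0.   2.59 0.  ] deg/row 7.448451336700702
[[22.3, -3.9, -12.4], [23.7, -3.9, -9.4], [24.7, -3.9, -6.2], [25.3, -3.9, -3.0], [25.5, -3.9, 0.3], [25.2, -3.9, 3.6], [24.6, -3.9, 6.9], [23.5, -3.9, 10.0], [22.0, -3.9, 13.0], [20.1, -3.9, 15.7], [17.9, -3.9, 18.2], [15.4, -3.9, 20.3], [12.6, -3.9, 22.2], [9.6, -3.9, 23.6], [6.5, -3.9, 24.7], [3.2, -3.9, 25.3], [-0.1, -3.9, 25.5], [-3.4, -3.9, 25.3], [-6.6, -3.8, 24.6], [-9.7, -3.9, 23.5]]
end [0.567 0.198 0.3  ] [[-0.99, -0.0, 0.143], [-0.143, -0.001, -0.99], [0.001, -1.0, 0.001]]
```

>>> {"api": "play_rows", "payload": {
  "translation": [
    [22,-5,-12],
    [24,-5,-9],
    [25,-5,-6],
    [25,-5,-3],
    [25,-5,0],
    [25,-5,4],
    [25,-5,7],
    [23,-5,10],
    [22,-5,13],
    [20,-5,16]
  ],
  "turn": [
    [0,0.12,0],
    [0,0.12,0],
    [0,0.12,0],
    [0,0.12,0],
    [0,0.12,0],
    [0,0.12,0],
    [0,0.12,0],
    [0,0.12,0],
    [0,0.12,0],
    [0,0.12,0]
  ],
  "fingers": [1,1,1,1,1,1,1,1,1,1]
}}

```text
time: 0.98
position: [0.4192, 0.4066, 0.2726]
tool_rot: [-1.194, 1.233, -1.233]
ft_force: [0.9, -0.2, 0.2]
grip_width: 0.998
```

```bash
python3 - <<'E'
from plan import *
print(ctrl.get_state()["joint_positions"])
plan([.567,.198,.30],toolR(np.pi+.15),10,rel=np.array([0,1.2,0]))
E
```

```text
[-0.98390453  0.15912136  0.19140786  1.552256   -0.0305153   1.43350346
 -0.82342186]
turn [0.   0.12 0.  ] tot [0.  1.2 0. ] deg/row 6.875493541569878
[[20.4, -2.7, 15.5], [18.4, -2.7, 17.8], [16.1, -2.7, 19.8], [13.6, -2.8, 21.6], [10.9, -2.7, 23.1], [8.1, -2.8, 24.3], [5.1, -2.7, 25.0], [2.1, -2.8, 25.5], [-1.0, -2.7, 25.5], [-4.0, -2.8, 25.3]]
end [0.567 0.198 0.3  ] [[-0.943, -0.0, 0.332], [-0.332, -0.0, -0.943], [0.0, -1.0, 0.0]]
```

>>> {"api": "play_rows", "payload": {
  "translation": [
    [20,-3,16],
    [18,-3,18],
    [16,-3,20],
    [14,-3,22],
    [11,-3,23],
    [8,-3,24],
    [5,-3,25],
    [2,-3,26],
    [-1,-3,26],
    [-4,-3,25]
  ],
  "turn": [
    [0,0.12,0],
    [0,0.12,0],
    [0,0.12,0],
    [0,0.12,0],
    [0,0.12,0],
    [0,0.12,0],
    [0,0.12,0],
    [0,0.12,0],
    [0,0.12,0],
    [0,0.12,0]
  ],
  "fingers": [1,1,1,1,1,1,1,1,1,1]
}}

```text
time: 1.82
position: [0.5697, 0.1988, 0.3025]
tool_rot: [-0.348, 2.038, -2.038]
ft_force: [0.4, -0.0, 0.6]
grip_width: 0.998
```

```bash
python3 - <<'E'
from plan import *
print(ctrl.get_state()["joint_positions"])
plan([.567,.198,.26],toolR(np.pi+.15,np.radians(30)),10)
E
```

```text
[-0.76994171  0.20314409  0.46440297  1.46201915 -0.09073117  1.49802792
 -1.54022814]
turn [-0.005  0.018 -0.052] tot [-0.04916097  0.18341534 -0.52176355] deg/row 3.1658186597759914
[[0.3, 4.3, -0.0], [0.1, 4.3, 0.0], [-0.2, 4.2, 0.0], [-0.4, 4.2, 0.1], [-0.6, 4.2, 0.1], [-0.8, 4.2, 0.1], [-1.1, 4.1, 0.1], [-1.3, 4.1, 0.0], [-1.4, 4.0, 0.0], [-1.7, 3.9, 0.1]]
end [0.567 0.198 0.26 ] [[-0.857, -0.493, 0.152], [-0.133, -0.074, -0.988], [0.499, -0.867, -0.002]]
```

>>> {"api": "play_rows", "payload": {
  "translation": [
    [0,4,0],
    [0,4,0],
    [0,4,0],
    [0,4,0],
    [-1,4,0],
    [-1,4,0],
    [-1,4,0],
    [-1,4,0],
    [-1,4,0],
    [-2,4,0]
  ],
  "turn": [
    [-0.005,0.02,-0.058],
    [-0.005,0.02,-0.058],
    [-0.005,0.02,-0.058],
    [-0.005,0.02,-0.058],
    [-0.005,0.02,-0.058],
    [-0.005,0.02,-0.058],
    [-0.005,0.02,-0.058],
    [-0.005,0.02,-0.058],
    [-0.005,0.02,-0.058],
    [0,0,0]
  ],
  "fingers": [1,1,1,1,1,1,1,1,1,1]
}}

```text
time: 2.65
position: [0.5659, 0.199, 0.258]
tool_rot: [0.691, -1.929, 2.024]
ft_force: [0.5, -0.2, -2.2]
grip_width: 1.002
```

```bash
python3 - <<'E'
from plan import *
import json
s=ctrl.get_state();c=ctrl.camera_info("wrist");im=ctrl.get_image("wrist")
json.dump({k:np.array(v).tolist() for k,v in c.items() if k in("camera_matrix","R","t")},open("w1.json","w"))
print(np.abs(s["qd"]).max(),s["position"])
cv2.imwrite("pics/w1.png",im)
R=np.array(c["R"]);print("cam",-R.T@np.array(c["t"]))
E
```

```text
0.17314019927881014 [0.5659402  0.19896773 0.25796428]
cam [0.71556934 0.22349838 0.35677371]
```

View pics/w1.png

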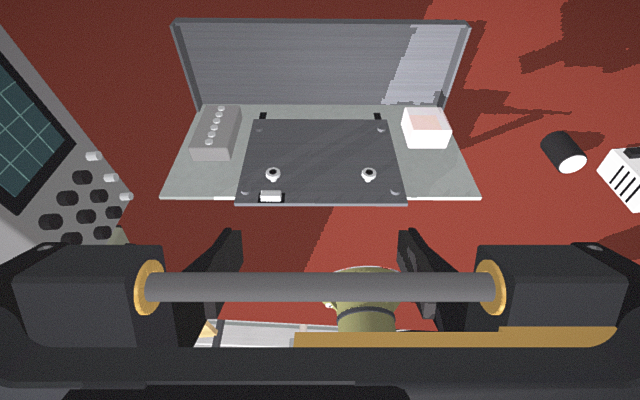

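The wrist view shows both screws at about (273,174) and (368,174), with the tab at (270,196). The arm was still settling, so I'll retake the picture at rest and enlarge it.

```bash
python3 - <<'E'
from plan import *
import json
for k in range(3): ctrl.get_image("top")
s=ctrl.get_state();c=ctrl.camera_info("wrist");im=ctrl.get_image("wrist")
json.dump({k:np.array(v).tolist() for k,v in c.items() if k in("camera_matrix","R","t")},open("w1.json","w"))
print(np.abs(s["qd"]).max(),s["position"],s["time"])
cv2.imwrite("pics/w1b.png",im)
crop(im,230,90,190,130,4,"pics/w1c.png")
E
```

```text
0.02179417143388337 [0.5652634  0.1995155  0.26232055] 2.85
```

View pics/w1c.png

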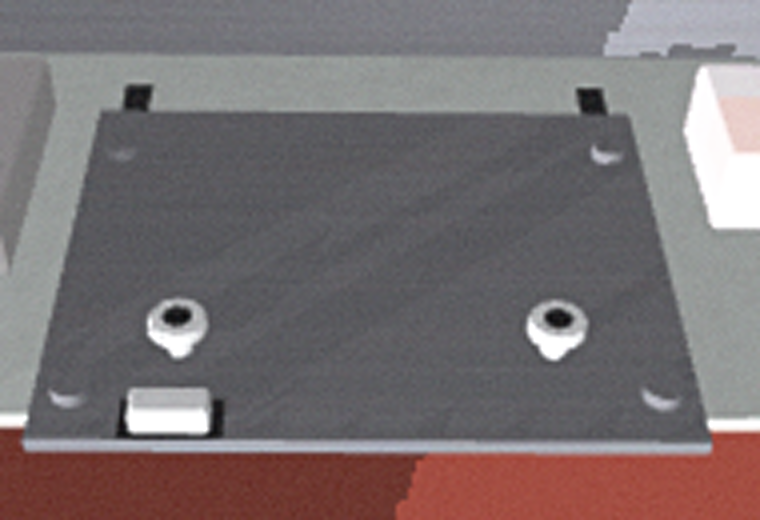

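```bash
cat > fit2.py <<'E'
from h import *
import json
from scipy.optimize import least_squares
exec(open("fit.py").read().split("# module")[1].split("C={")[0])
C={n:ctrl.camera_info(n) for n in("top","scene")};C["w"]=json.load(open("w1.json"))
def fc(p,X): return tf(p,[(X[0],X[1],p[3]+X[2])])[0]
W=lambda u,v:np.array([u,v])/4+[230,90]-.375
O=[("w",(.010,.045,0),W(177,316),3),("w",(.010,-.045,0),W(558,318),3),("w",(.007,.045,.024),W(169,399),2)]
E=[("top",(.010,-.045,0),np.array((440,196))/5+[140,190]-.4,1),("top",(.007,.045,.024),np.array((250,229))/5+[140,190]-.4,1)]
E+=[("scene",X,np.array(uv)/5+[340,210]-.4,1) for X,uv in [((.010,-.045,0),(318,217)),((.010,.045,0),(450,356)),((.007,.045,.024),(466,332))]]
def r(p,S):
    return np.ravel([w*(proj(n,[fc(p,X)],C[n])[0]-uv) for n,X,uv,w in S])
for S in (O,O+E):
    s=least_squares(r,[.5,.19,.15,.14],args=(S,),loss="soft_l1");print(s.x.round(4));print(r(s.x,S).reshape(-1,2).round(1).tolist())
p=s.x
for yaw in(p[2],):
  # adapter corners on top edge, x=0
  for y,uv in((.078,(25,438)),(-.078,(710,438)),(.078,(102,112)),(-.078,(630,114))):
    f=lambda q:proj("w",[tf(p,[(q[0],y,q[1])])[0]],C["w"])[0]-W(*uv)
    f2=lambda z:proj("w",[tf(p,[(0,y,z)])[0]],C["w"])[0]-W(*uv)
    q=least_squares(f2,[.1]);print(y,q.x,q.fun)
E
python3 fit2.py
```

```text
[0.5024 0.1871 0.1505 0.1404]
[[0.2, 0.1], [0.0, -0.0], [-0.3, -0.2]]
[0.5013 0.187  0.1518 0.1393]
[[0.6, 0.6], [-1.0, 0.1], [0.1, -0.1], [1.0, -0.4], [0.3, -0.5], [-2.0, 1.4], [-1.6, 1.3], [-1.7, 1.3]]Traceback (most recent call last):
  File "fit2.py", line 21, in <module>
    q=least_squares(f2,[.1]);print(y,q.x,q.fun)
    return func(*args, **kwargs)
    vector_fun = VectorFunction(
        fun_wrapped,
    ...<6 lines>...
        workers=workers
    )
    self._update_fun()
    ~~~~~~~~~~~~~~~~^^
    self.f = self.fun_wrapped(xp_copy(self.x))
             ~~~~~~~~~~~~~~~~^^^^^^^^^^^^^^^^^
    return np.atleast_1d(self.fun(x))
                         ~~~~~~~~^^^
    return self.f(x, *self.args, **self.kwargs)
           ~~~~~~^^^^^^^^^^^^^^^^^^^^^^^^^^^^^^
  File "fit2.py", line 20, in <lambda>
    f2=lambda z:proj("w",[tf(p,[(0,y,z)])[0]],C["w"])[0]-W(*uv)
                          ~~^^^^^^^^^^^^^
  File "<string>", line 2, in tf
ValueError: setting an array element with a sequence. The requested array has an inhomogeneous shape after 2 dimensions. The detected shape was (1, 3) + inhomogeneous part.
```

```bash
python3 - <<'E'
from plan import *
print(ctrl.get_state()["joint_positions"])
o=np.array([.5015,.187]);a=.15
def L(x,z): return [o[0]+x*np.cos(a),o[1]+x*np.sin(a),z]
plan(L(.074,.208),toolR(np.pi+.15,np.radians(50)),10)
plan(L(.115,.17),toolR(np.pi+.15,np.radians(30)),10)
E
```

```text
[-0.59690485  0.64577252  0.47133387  1.06719232 -0.28950819  2.00708674
 -1.59878447]
turn [-0.001  0.001 -0.035] tot [-0.00889165  0.00708695 -0.35194625] deg/row 2.006988637602219
[[-3.5, 4.3, 0.3], [-3.7, 4.2, 0.3], [-3.8, 4.1, 0.3], [-3.9, 3.9, 0.3], [-4.1, 3.8, 0.3], [-4.2, 3.6, 0.3], [-4.4, 3.5, 0.3], [-4.5, 3.3, 0.3], [-4.5, 3.2, 0.3], [-4.7, 3.1, 0.2]]
end [0.5746 0.1981 0.208 ] [[-0.637, -0.756, 0.147], [-0.094, -0.113, -0.989], [0.765, -0.644, 0.001]]
turn [-0.001  0.001 -0.   ] tot [-0.00748715  0.00847939 -0.00288413] deg/row 0.08102846845413955
[[-9.0, 5.6, 0.3], [-9.0, 5.6, 0.3], [-9.0, 5.6, 0.3], [-8.9, 5.6, 0.3], [-9.0, 5.6, 0.3], [-8.9, 5.6, 0.3], [-9.0, 5.5, 0.3], [-8.9, 5.6, 0.3], [-9.0, 5.5, 0.4], [-8.9, 5.6, 0.3]]
end [0.6151 0.2042 0.17  ] [[-0.858, -0.492, 0.147], [-0.128, -0.072, -0.989], [0.498, -0.867, -0.001]]
```

```bash
python3 - <<'E'
from plan import *
o=np.array([.5015,.187]);a=.15
def L(x,z): return [o[0]+x*np.cos(a),o[1]+x*np.sin(a),z]
plan(L(.0,.26),toolR(np.pi+.15,np.radians(8)),8)
E
```

```text
turn [-0.001  0.001  0.048] tot [-0.00576648  0.00981147  0.38108419] deg/row 2.7513908197722623
[[6.9, 4.4, 0.3], [7.1, 4.0, 0.3], [7.2, 3.7, 0.3], [7.4, 3.3, 0.3], [7.6, 3.0, 0.3], [7.7, 2.6, 0.3], [7.8, 2.2, 0.3], [7.9, 1.9, 0.4]]
end [0.5015 0.187  0.26  ] [[-0.979, -0.135, 0.15], [-0.149, -0.018, -0.989], [0.136, -0.991, -0.003]]
```

>>> {"api": "play_rows", "payload": {
  "translation": [
    [7,4,0],
    [7,4,0],
    [7,4,0],
    [7,3,0],
    [8,3,0],
    [8,3,0],
    [8,2,0],
    [8,2,0],
    [0,0,0],
    [0,0,0]
  ],
  "turn": [
    [0,0,0.048],
    [0,0,0.048],
    [0,0,0.048],
    [0,0,0.048],
    [0,0,0.048],
    [0,0,0.048],
    [0,0,0.048],
    [0,0,0.048],
    [0,0,0],
    [0,0,0]
  ],
  "fingers": [1,1,1,1,1,1,1,1,1,1]
}}

```text
time: 3.73
position: [0.5003, 0.1894, 0.2611]
tool_rot: [-0.328, 2.184, -2.208]
ft_force: [0.2, 0.5, -0.1]
grip_width: 1.002
```

```bash
python3 - <<'E'
from plan import *
import json
for k in range(2): ctrl.get_image("top")
s=ctrl.get_state();c=ctrl.camera_info("wrist");im=ctrl.get_image("wrist")
json.dump({k:np.array(v).tolist() for k,v in c.items() if k in("camera_matrix","R","t")},open("w2.json","w"))
print(np.abs(s["qd"]).max(),s["position"],s["time"])
cv2.imwrite("pics/w2.png",im)
q=proj("w",[[.5015+.01,.187,.14]],c)[0].astype(int);print(q)
crop(im,q[0]-95,q[1]-60,190,130,4,"pics/w2c.png")
E
```

```text
0.02980735661842834 [0.50142973 0.18926527 0.25997114] 3.8333
[323 159]
```

View pics/w2c.png

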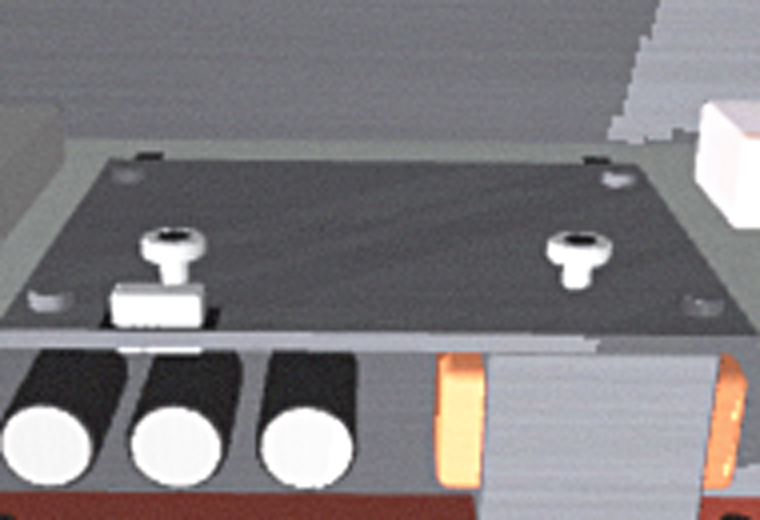

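```bash
cat > fit3.py <<'E'
from h import *
import json
from scipy.optimize import least_squares
exec(open("fit.py").read().split("# module")[1].split("C={")[0])
C={"w":json.load(open("w1.json")),"w2":json.load(open("w2.json")),"top":ctrl.camera_info("top"),"scene":ctrl.camera_info("scene")}
def fc(p,X): return tf(p,[(X[0],X[1],p[3]+X[2])])[0]
W=lambda u,v:np.array([u,v])/4+[230,90]-.375
W2=lambda u,v:np.array([u,v])/4+[323-95,159-60]-.375
O=[("w",(.010,.045,0),W(177,316)),("w",(.010,-.045,0),W(558,318)),("w",(.007,.045,.024),W(169,399)),
("w2",(.010,.045,0),W2(175,236)),("w2",(.010,-.045,0),W2(581,240)),("w2",(.007,.045,.024),W2(158,290))]
def r(p): return np.ravel([(proj(n,[fc(p,X)],C[n])[0]-uv) for n,X,uv in O])
s=least_squares(r,[.5,.19,.15,.14]);p=s.x;print(p.round(4));print(r(p).reshape(-1,2).round(1).tolist())
J=s.jac;print(np.sqrt(np.diag(np.linalg.inv(J.T@J)))*.4)
for n in("top","scene"):print(n,proj(n,[fc(p,X) for X in[(.01,.045,0),(.01,-.045,0),(.007,.045,.024)]],C[n]).round(1).tolist())
for n,w,l in(("w",W,[(25,438),(710,438),(102,112),(630,114)]),("w2",W2,[(3,330),(757,330),(110,160),(637,163)])):
  for uv,y in zip(l,(.078,-.078)*2):
    q=least_squares(lambda q:proj(n,[tf(p,[(0,q[1],q[0])])[0]],C[n])[0]-w(*uv),[.1,y]);print(n,"z,y",q.x.round(4))
E
python3 fit3.py
```

```text
[0.5026 0.187  0.151  0.1405]
[[0.2, 0.1], [0.2, 0.0], [-0.0, -0.0], [-0.3, 0.3], [-0.2, 0.0], [0.2, -0.3]]
[0.00032303 0.00014719 0.00407782 0.00049521]
top [[192.6, 234.0], [228.5, 227.9], [189.8, 234.4]]
scene [[427.7, 282.1], [400.9, 254.4], [430.7, 277.4]]
w z,y [0.1702 0.0776]
w z,y [ 0.1695 -0.0774]
w z,y [0.0414 0.0775]
w z,y [ 0.0408 -0.0783]
w2 z,y [0.1702 0.0762]
w2 z,y [ 0.1674 -0.0781]
w2 z,y [0.0417 0.0776]
w2 z,y [ 0.0405 -0.0781]
```

```bash
python3 - <<'E'
from plan import *
plan([.646,-.2136,.25],toolR(np.pi-.02),16)
E
```

```text
turn [-0.001  0.011  0.009] tot [-0.0153821   0.17984409  0.13779543] deg/row 0.8163391997523971
[[-4.9, -0.0, 26.3], [-5.2, 0.0, 26.2], [-5.5, 0.0, 26.2], [-5.8, 0.1, 26.1], [-6.1, 0.1, 26.0], [-6.4, 0.1, 26.0], [-6.7, 0.1, 25.9], [-6.9, 0.2, 25.8], [-7.2, 0.2, 25.8], [-7.5, 0.3, 25.7], [-7.8, 0.3, 25.6], [-8.1, 0.3, 25.5], [-8.3, 0.4, 25.4], [-8.6, 0.5, 25.3], [-8.9, 0.5, 25.2], [-9.1, 0.5, 25.1]]
end [ 0.646  -0.2136  0.25  ] [[-1.0, 0.006, -0.016], [0.016, 0.001, -1.0], [-0.006, -1.0, -0.001]]
```

>>> {"api": "play_rows", "payload": {
  "translation": [
    [-5,0,26],
    [-5,0,26],
    [-5,0,26],
    [-6,0,26],
    [-6,0,26],
    [-6,0,26],
    [-7,0,26],
    [-7,0,26],
    [-7,0,26],
    [-8,0,26]
  ],
  "turn": [
    [-0.001,0.011,0.009],
    [-0.001,0.011,0.009],
    [-0.001,0.011,0.009],
    [-0.001,0.011,0.009],
    [-0.001,0.011,0.009],
    [-0.001,0.011,0.009],
    [-0.001,0.011,0.009],
    [-0.001,0.011,0.009],
    [-0.001,0.011,0.009],
    [-0.001,0.011,0.009]
  ],
  "fingers": [1,1,1,1,1,1,1,1,1,1]
}}

```text
time: 4.72
position: [0.592, -0.0645, 0.2539]
tool_rot: [0.109, -2.214, 2.226]
ft_force: [0.2, -0.0, -1.3]
grip_width: 1.002
```

>>> {"api": "play_rows", "payload": {
  "translation": [
    [-8,0,26],
    [-8,0,25],
    [-8,0,25],
    [-9,0,25],
    [-9,1,25],
    [-9,1,25],
    [0,0,0],
    [0,0,0],
    [0,0,0],
    [0,0,0]
  ],
  "turn": [
    [-0.001,0.011,0.009],
    [-0.001,0.011,0.009],
    [-0.001,0.011,0.009],
    [-0.001,0.011,0.009],
    [0,0.011,0.005],
    [0,0.011,0],
    [0,0,0],
    [0,0,0],
    [0,0,0],
    [0,0,0]
  ],
  "fingers": [1,1,1,1,1,1,1,1,1,1]
}}

```text
time: 5.55
position: [0.6459, -0.2111, 0.2509]
tool_rot: [-0.007, -2.21, 2.21]
ft_force: [-0.5, -0.0, -0.3]
grip_width: 1.0
```

```bash
python3 - <<'E'
from plan import *
import json
s=ctrl.get_state();c=ctrl.camera_info("wrist");im=ctrl.get_image("wrist")
json.dump({k:np.array(v).tolist() for k,v in c.items() if k in("camera_matrix","R","t")},open("w3.json","w"))
print(np.abs(s["qd"]).max(),s["position"],s["time"],s["joint_positions"],Ro.from_rotvec(s["tool_rot"]).as_matrix().round(3).tolist())
cv2.imwrite("pics/w3.png",im)
E
```

```text
0.012624927968462978 [ 0.64587089 -0.21107578  0.25087426] 5.55 [-0.2298327   0.44384311  0.72026595  1.34043475 -0.28513528  1.46976555
 -1.11283526] [[-1.0, -0.008, -0.014], [0.014, -0.0, -1.0], [0.008, -1.0, 0.0]]
```

View pics/w3.png

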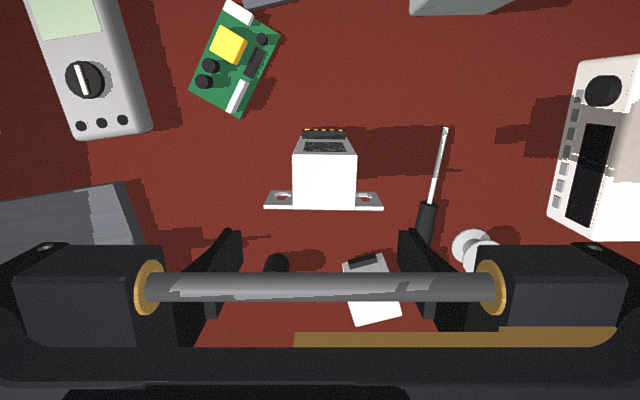

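```bash
python3 - <<'E'
from h import *
crop(cv2.imread("pics/w3.png"),255,120,135,100,5,"pics/w3c.png")
E
```

```text
(no output)
```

View pics/w3c.png

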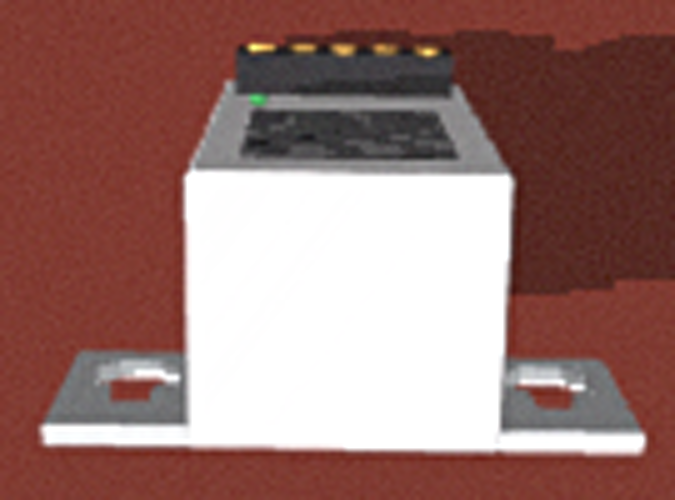

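```bash
cat > fit4.py <<'E'
from h import *
import json
from scipy.optimize import least_squares
exec(open("fit.py").read().split("# module")[1].split("C={")[0])
c=json.load(open("w3.json"))
W=lambda u,v:np.array([u,v])/5+[255,120]-.4
O=[((.058,.03,.125),(186,173)),((.058,-.03,.125),(513,177)),((0,.06,.113),(42,444)),((0,-.06,.113),(645,452)),((.004,.06,.113),(42,425)),((.004,-.06,.113),(645,434))]
r=lambda p:np.ravel([proj("w",tf(p,[X]),c)[0]-W(*uv) for X,uv in O])
s=least_squares(r,[.615,-.213,-.02]);print(s.x.round(4));print(s.fun.reshape(-1,2).round(1).tolist())
p=s.x;g=tf(p,[(.031,0,.098)])[0];print("grip",g)
E
python3 fit4.py; python3 - <<'E'
from h import *
s=ctrl.get_state();print(s["position"])
E
```

```text
[ 0.6158 -0.2146 -0.0294]
[[-0.2, -0.4], [0.3, -0.2], [0.3, 0.2], [-0.4, 0.2], [0.1, 0.2], [-0.1, 0.0]]
grip [ 0.64677929 -0.21550006  0.098     ]
[ 0.6458527  -0.21088656  0.25106957]
```

```bash
python3 - <<'E'
from plan import *
plan([.6468,-.2155,.095],toolR(np.pi-.028),9)
E
```

```text
turn [-0.     0.002  0.001] tot [-0.0001495   0.01424621  0.00779363] deg/row 0.12811725781509187
[[-0.2, 17.3, 0.5], [-0.2, 17.3, 0.5], [-0.2, 17.4, 0.5], [-0.2, 17.3, 0.5], [-0.2, 17.4, 0.5], [-0.2, 17.3, 0.5], [-0.2, 17.4, 0.5], [-0.1, 17.3, 0.5], [-0.1, 17.4, 0.6]]
end [ 0.6468 -0.2155  0.095 ] [[-0.999, 0.001, -0.032], [0.032, -0.0, -0.999], [-0.001, -1.0, 0.0]]
```

>>> {"api": "play_rows", "payload": {
  "translation": [
    [-0.5,5,2.4],
    [-0.5,5,2.3],
    [0,20,0],
    [0,20,0],
    [0,20,0],
    [0,20,0],
    [0,20,0],
    [0,20,0],
    [0,20,0],
    [0,5,0]
  ],
  "turn": [
    [0,0.007,0.004],
    [0,0.007,0.004],
    [0,0,0],
    [0,0,0],
    [0,0,0],
    [0,0,0],
    [0,0,0],
    [0,0,0],
    [0,0,0],
    [0,0,0]
  ],
  "fingers": [1,1,1,1,1,1,1,1,1,1]
}}

```text
time: 6.43
position: [0.6439, -0.2161, 0.0922]
tool_rot: [-0.027, -2.205, 2.203]
ft_force: [-1.0, -0.7, -0.8]
grip_width: 1.002
```

```bash
python3 - <<'E'
from plan import *
plan([.6468,-.2155,.079],toolR(np.pi-.028),1)
im=ctrl.get_image("wrist");cv2.imwrite("pics/w4.png",im)
E
```

```text
turn [ 0.001 -0.002  0.005] tot [ 0.00062544 -0.00200081  0.00513585] deg/row 0.3138219088915755
[[-2.9, 13.2, -0.7]]
end [ 0.6468 -0.2155  0.079 ] [[-1.0, -0.0, -0.028], [0.028, -0.0, -1.0], [0.0, -1.0, 0.0]]
```

View pics/w4.png

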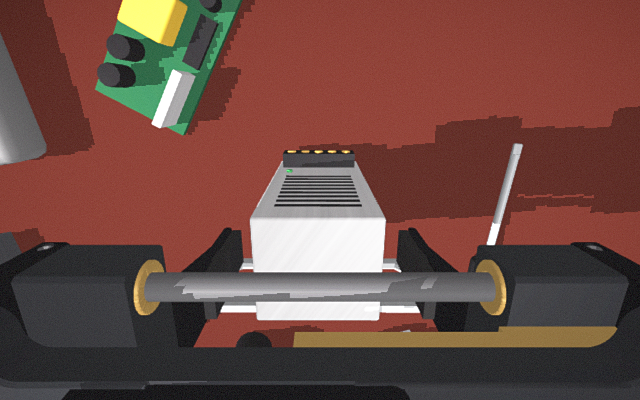

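>>> {"api": "play_rows", "payload": {
  "translation": [
    [-1.5,5,-0.5],
    [-1,5,0],
    [0,3,0],
    [0,0,0],
    [0,0,0],
    [0,0,0],
    [0,0,0],
    [0,0,0],
    [0,0,0],
    [0,0,0]
  ],
  "turn": [
    [0,0,0.003],
    [0,0,0],
    [0,0,0],
    [0,0,0],
    [0,0,0],
    [0,0,0],
    [0,0,0],
    [0,0,0],
    [0,0,0],
    [0,0,0]
  ],
  "fingers": [1,1,1,1,0.4,0.3,0.1,-0.2,-0.6,-1],
  "grip_force": 50
}}

```text
time: 7.32
position: [0.6491, -0.2165, 0.0835]
tool_rot: [-0.037, -2.208, 2.209]
ft_force: [0.0, 1.0, 0.7]
grip_width: 0.69
```

>>> {"api": "play_rows", "payload": {
  "translation": [
    [0,0,0],
    [0,0,0],
    [0,0,0],
    [0,0,0],
    [0,0,0],
    [0,0,0],
    [0,0,0],
    [0,0,0],
    [0,0,0],
    [0,0,0]
  ],
  "turn": [
    [0,0,0],
    [0,0,0],
    [0,0,0],
    [0,0,0],
    [0,0,0],
    [0,0,0],
    [0,0,0],
    [0,0,0],
    [0,0,0],
    [0,0,0]
  ],
  "fingers": [-1,-1,-1,-1,-1,-1,-1,-1,-1,-1]
}}

```text
time: 8.15
position: [0.6491, -0.2166, 0.0835]
tool_rot: [-0.037, -2.208, 2.209]
ft_force: [-0.2, 4.0, 5.0]
grip_width: 0.684
```

```bash
python3 - <<'E'
from plan import *
s=ctrl.get_state();print(s["position"],s["ft_force"],s["torque"],Ro.from_rotvec(s["tool_rot"]).as_matrix().round(4).tolist())
plan([.6468,-.2155,.079],toolR(np.pi-.028),1)
E
```

```text
[ 0.64910286 -0.21656841  0.08346841] [-0.18711922  4.04929476  4.99686699] [ 0.9362268   0.13200987 -0.00401888] [[-0.9995, 0.0038, -0.0298], [0.0298, -0.0004, -0.9996], [-0.0039, -1.0, 0.0003]]
turn [-0.    -0.002 -0.004] tot [-0.00025745 -0.00177752 -0.00385371] deg/row 0.2562345156301838
[[2.4, 4.5, -1.0]]
end [ 0.6468 -0.2155  0.079 ] [[-1.0, -0.0, -0.028], [0.028, -0.0, -1.0], [0.0, -1.0, 0.0]]
```

>>> {"api": "play_rows", "payload": {
  "translation": [
    [0,0,0],
    [0,0,0],
    [0,0,0],
    [2.3,2,-1],
    [0,2.5,0],
    [0,0,0],
    [0,0,0],
    [0,0,0],
    [0,0,0],
    [0,0,0]
  ],
  "turn": [
    [0,0,0],
    [0,0,0],
    [0,0,0],
    [0,0,-0.004],
    [0,0,0],
    [0,0,0],
    [0,0,0],
    [0,0,0],
    [0,0,0],
    [0,0,0]
  ],
  "fingers": [0.8,0.8,0.8,0.8,0.8,0.8,0.8,0.4,0.2,-0.2]
}}

```text
time: 8.98
position: [0.6467, -0.2161, 0.0788]
tool_rot: [-0.033, -2.205, 2.207]
ft_force: [0.1, -0.9, 0.5]
grip_width: 0.755
```

>>> {"api": "play_rows", "payload": {
  "translation": [
    [0,0,0],
    [0,0,0],
    [0,0,0],
    [0,0,0],
    [0,0,0],
    [0,0,0],
    [0,0,0],
    [0,0,0],
    [0,0,0],
    [0,0,0]
  ],
  "turn": [
    [0,0,0],
    [0,0,0],
    [0,0,0],
    [0,0,0],
    [0,0,0],
    [0,0,0],
    [0,0,0],
    [0,0,0],
    [0,0,0],
    [0,0,0]
  ],
  "fingers": [-1,-1,-1,-1,-1,-1,-1,-1,-1,-1]
}}

```text
time: 9.82
position: [0.6467, -0.2159, 0.0788]
tool_rot: [-0.033, -2.205, 2.207]
ft_force: [1.2, 1.0, 0.9]
grip_width: 0.686
```

```bash
python3 - <<'E'
from plan import *
s=ctrl.get_state();print(s["position"],s["ft_force"],s["torque"],Ro.from_rotvec(s["tool_rot"]).as_matrix().round(4).tolist())
plan([.6468,-.2155,.079],toolR(np.pi-.028),1)
E
```

```text
[ 0.6466651  -0.21587298  0.07881831] [1.17321091 1.03372467 0.88389643] [ 0.08629573  0.13521435 -0.03826975] [[-0.9996, -0.0004, -0.03], [0.03, -0.0008, -0.9996], [0.0004, -1.0, 0.0008]]
turn [-0.001 -0.002  0.   ] tot [-0.00080326 -0.00197896  0.00039428] deg/row 0.1281172578150919
[[-0.1, -0.2, -0.4]]
end [ 0.6468 -0.2155  0.079 ] [[-1.0, -0.0, -0.028], [0.028, 0.0, -1.0], [0.0, -1.0, -0.0]]
```

>>> {"api": "play_rows", "payload": {
  "translation": [
    [0,-3,0],
    [0,-6,0],
    [0,-10,0],
    [0,-12,0],
    [0,-14,0],
    [0,-14,0],
    [0,-14,0],
    [0,-12,0],
    [0,-5,0],
    [0,0,0]
  ],
  "turn": [
    [0,0,0],
    [0,0,0],
    [0,0,0],
    [0,0,0],
    [0,0,0],
    [0,0,0],
    [0,0,0],
    [0,0,0],
    [0,0,0],
    [0,0,0]
  ],
  "fingers": [-1,-1,-1,-1,-1,-1,-1,-1,-1,-1]
}}

```text
time: 10.65
position: [0.6476, -0.2164, 0.1711]
tool_rot: [-0.036, -2.206, 2.21]
ft_force: [0.7, -0.5, -3.6]
grip_width: 0.684
```

```bash
python3 - <<'E'
from plan import *
s=ctrl.get_state();print(s["position"],s["ft_force"],s["grip_width"])
plan([.632,.2067,.169],toolR(np.pi+.151),28)
E
```

```text
[ 0.64761905 -0.2164381   0.17106043] [ 0.68058345 -0.53517885 -3.61261919] 0.683987732484999
turn [-0.    -0.006 -0.   ] tot [-0.00190896 -0.18112238 -0.00267527] deg/row 0.34377467707849396
[[1.0, 0.0, -15.1], [0.9, 0.0, -15.1], [0.8, 0.0, -15.1], [0.7, 0.1, -15.1], [0.7, 0.0, -15.1], [0.6, 0.1, -15.1], [0.5, 0.0, -15.1], [0.4, 0.1, -15.1], [0.3, 0.0, -15.1], [0.2, 0.1, -15.1], [0.1, 0.0, -15.1], [0.0, 0.1, -15.1], [-0.1, 0.0, -15.1], [-0.2, 0.1, -15.1], [-0.3, 0.0, -15.1], [-0.3, 0.1, -15.1], [-0.4, 0.0, -15.1], [-0.5, 0.1, -15.1], [-0.6, 0.0, -15.1], [-0.7, 0.1, -15.1], [-0.8, 0.0, -15.1], [-0.9, 0.1, -15.1], [-1.0, 0.0, -15.1], [-1.1, 0.1, -15.1], [-1.2, 0.0, -15.1], [-1.3, 0.1, -15.1], [-1.3, 0.0, -15.1], [-1.4, 0.1, -15.2]]
end [0.632  0.2067 0.169 ] [[-0.991, 0.003, 0.137], [-0.137, -0.002, -0.991], [-0.003, -1.0, 0.002]]
```

>>> {"api": "play_rows", "payload": {
  "translation": [
    [1,0,-8],
    [1,0,-16],
    [1,0,-22],
    [1,0,-24],
    [1,0,-24],
    [1,0,-24],
    [1,0,-24],
    [0,0,-24],
    [0,0,-24],
    [0,0,-24]
  ],
  "turn": [
    [0,-0.009,0],
    [0,-0.009,0],
    [0,-0.009,0],
    [0,-0.009,0],
    [0,-0.009,0],
    [0,-0.009,0],
    [0,-0.009,0],
    [0,-0.009,0],
    [0,-0.009,0],
    [0,-0.009,0]
  ],
  "fingers": [-1,-1,-1,-1,-1,-1,-1,-1,-1,-1]
}}

```text
time: 11.48
position: [0.6352, 0.0001, 0.1672]
tool_rot: [-0.07, 2.191, -2.192]
ft_force: [0.4, -0.0, -4.5]
grip_width: 0.686
```

>>> {"api": "play_rows", "payload": {
  "translation": [
    [0,0,-24],
    [0,0,-24],
    [-1,0,-24],
    [-1,0,-24],
    [-1,0,-24],
    [-1,0,-24],
    [-1,0,-22],
    [-1,0,-18],
    [-1,0,-14],
    [-1,0,-8]
  ],
  "turn": [
    [0,-0.009,0],
    [0,-0.009,0],
    [0,-0.009,0],
    [0,-0.009,0],
    [0,-0.009,0],
    [0,-0.009,0],
    [0,-0.009,0],
    [0,-0.009,0],
    [0,-0.009,0],
    [0,-0.01,0]
  ],
  "fingers": [-1,-1,-1,-1,-1,-1,-1,-1,-1,-1]
}}

```text
time: 12.32
position: [0.6238, 0.2067, 0.1675]
tool_rot: [-0.168, 2.142, -2.142]
ft_force: [-0.7, 0.7, -4.0]
grip_width: 0.684
```

```bash
cat > loc.py <<'E'
from plan import *
o=np.array([.5026,.187,0]);A=.151
Rc=Ro.from_rotvec([0,0,A]).as_matrix()
def state():
    s=ctrl.get_state();T=Ro.from_rotvec(s["tool_rot"]).as_matrix()
    g=Rc.T@(np.array(s["position"])-o); Tl=Rc.T@T
    # psu origin from tool: tool x=-31mm*..., tool y = +.0788
    po=np.array(s["position"])+T@[.0309,.0788,0];L=Rc.T@(po-o)
    print("t",round(s["time"],2),"psu local mm",(L*1000).round(1),"F local",(Rc.T@s["ft_force"]).round(2),"M",(Rc.T@s["torque"]).round(2),"w",round(s["grip_width"],3))
    print(" roterr",(Ro.from_matrix(toolR(np.pi+A).T@T)).as_rotvec().round(4)," (tool axes), q6",round(s["joint_positions"][5],2))
    return s
E
python3 -c "
from loc import *
state()
cv2.imwrite('pics/s5.png',ctrl.get_image('scene'));cv2.imwrite('pics/w5.png',ctrl.get_image('wrist'));state()"
```

```text
t 12.32 psu local mm [91.8  1.1 88.8] F local [-0.63  0.8  -4.04] M [-0.02  0.1  -0.06] w 0.684
 roterr [ 0.0003 -0.0035 -0.0021]  (tool axes), q6 1.28
t 12.42 psu local mm [92.2  0.1 89.1] F local [ 0.09 -0.38 -4.74] M [-0.06  0.15  0.02] w 0.686
 roterr [ 0.0006 -0.0028 -0.0015]  (tool axes), q6 1.28
```

View pics/s5.png

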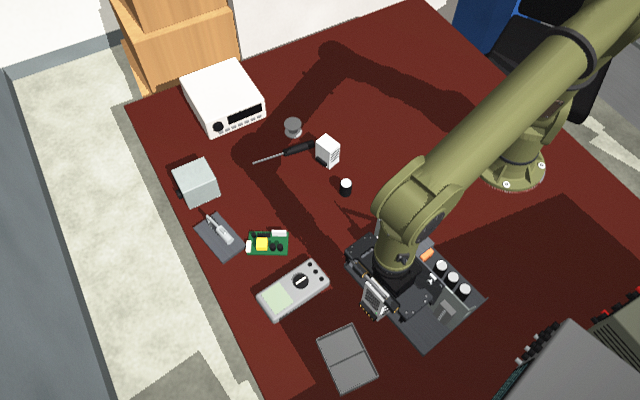

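View pics/w5.png

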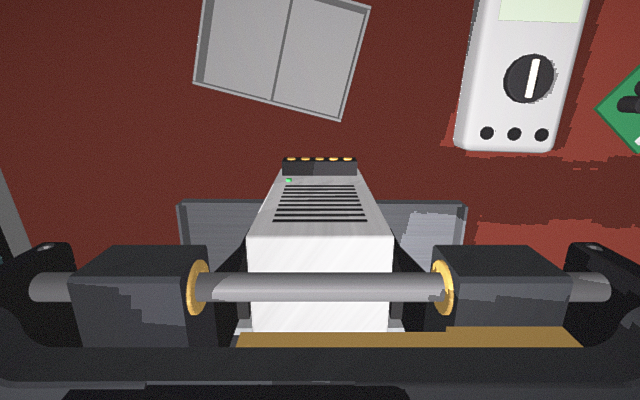

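>>> {"api": "play_rows", "payload": {
  "translation": [
    [4,2,0],
    [8,3,0],
    [10,4,0],
    [10,4,0],
    [10,4,0],
    [10,4,0],
    [8,3,0],
    [6,2,0],
    [4,1.5,0],
    [0,0,0]
  ],
  "turn": [
    [0,0.003,0.001],
    [0,0,0],
    [0,0,0],
    [0,0,0],
    [0,0,0],
    [0,0,0],
    [0,0,0],
    [0,0,0],
    [0,0,0],
    [0,0,0]
  ],
  "fingers": [-1,-1,-1,-1,-1,-1,-1,-1,-1,-1]
}}

```text
time: 13.25
position: [0.5547, 0.193, 0.1406]
tool_rot: [-0.159, 2.144, -2.146]
ft_force: [-0.1, -0.3, -4.7]
grip_width: 0.69
```

```bash
python3 -c "
from loc import *
state()
im=ctrl.get_image('scene');cv2.imwrite('pics/s6.png',im);crop(im,330,200,160,120,5,'pics/s6c.png');im=ctrl.get_image('wrist');crop(im,220,200,200,150,4,'pics/w6c.png');im=ctrl.get_image('top');crop(im,140,190,160,120,5,'pics/t6c.png');state()"
```

```text
t 13.25 psu local mm [21.5 -1.9 61.9] F local [-0.1  -0.28 -4.73] M [-0.03  0.17 -0.02] w 0.69
 roterr [ 0.0006  0.0036 -0.0006]  (tool axes), q6 1.19
t 13.4 psu local mm [23.3 -1.5 62.4] F local [ 0.    0.26 -4.66] M [-0.07  0.08 -0.04] w 0.684
 roterr [0.0008 0.0033 0.0014]  (tool axes), q6 1.18
```

View pics/s6c.png

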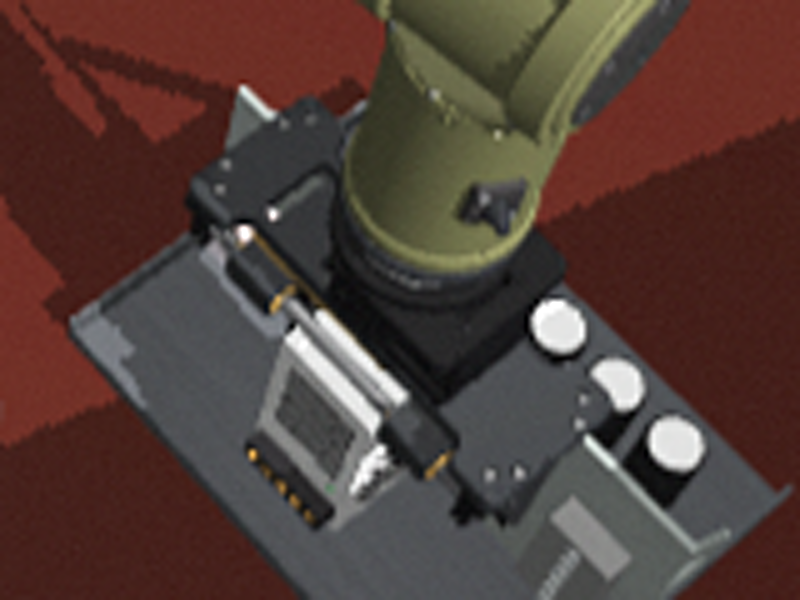

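View pics/w6c.png

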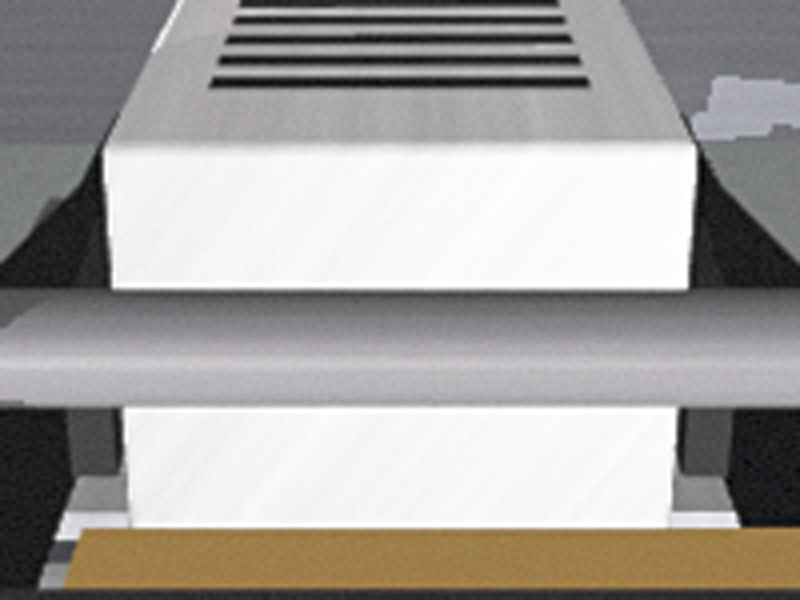

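View pics/t6c.png

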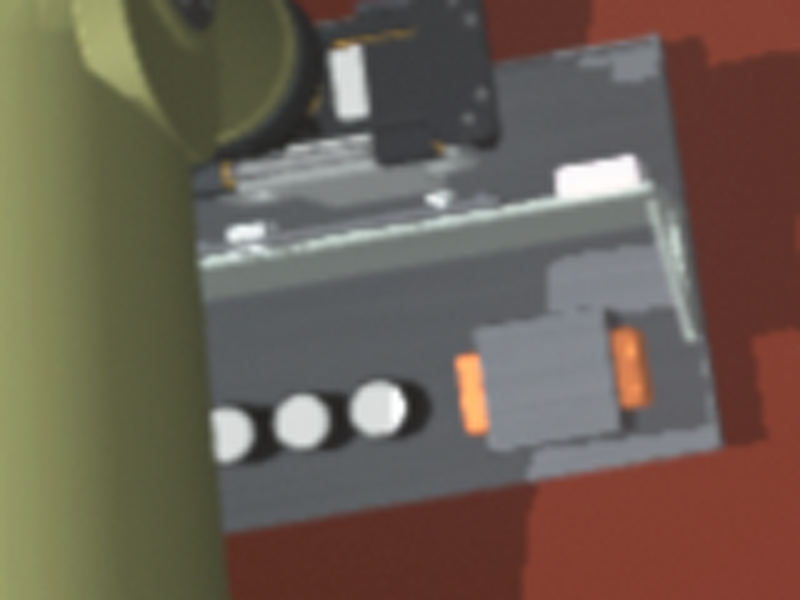

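>>> {"api": "play_rows", "payload": {
  "translation": [
    [0,0.5,-0.8],
    [0,0.4,-0.7],
    [1,0,0],
    [1,0,0],
    [1,0,0],
    [1,0,0],
    [1,0,0],
    [1,0,0],
    [1,0,0],
    [0,0,0]
  ],
  "turn": [
    [0,-0.003,-0.001],
    [0,0,0],
    [0,0,0],
    [0,0,0],
    [0,0,0],
    [0,0,0],
    [0,0,0],
    [0,0,0],
    [0,0,0],
    [0,0,0]
  ],
  "fingers": [-1,-1,-1,-1,-1,-1,-1,-1,-1,-1]
}}

```text
time: 14.23
position: [0.5483, 0.194, 0.14]
tool_rot: [-0.163, 2.142, -2.144]
ft_force: [-0.6, 0.1, -4.2]
grip_width: 0.685
```

```bash
python3 -c "
from loc import *
state()
for i in range(3):ctrl.get_image('top')
state()
"
```

```text
t 14.23 psu local mm [15.2 -0.  61.2] F local [-0.54  0.16 -4.17] M [-0.01  0.14 -0.02] w 0.685
 roterr [ 0.0007  0.     -0.0009]  (tool axes), q6 1.18
t 14.38 psu local mm [15.6 -0.  61.2] F local [ 0.39  0.22 -4.11] M [-0.06  0.09  0.05] w 0.686
 roterr [ 0.0008  0.0001 -0.0005]  (tool axes), q6 1.18
```

>>> {"api": "play_rows", "payload": {
  "translation": [
    [0.6,0,0],
    [0.6,0,0],
    [0.6,0,0],
    [0.6,0,0],
    [0.6,0,0],
    [0.5,0,0],
    [0.5,0,0],
    [0.5,0,0],
    [0,0,0],
    [0,0,0]
  ],
  "turn": [
    [0,0,0],
    [0,0,0],
    [0,0,0],
    [0,0,0],
    [0,0,0],
    [0,0,0],
    [0,0,0],
    [0,0,0],
    [0,0,0],
    [0,0,0]
  ],
  "fingers": [-1,-1,-1,-1,-1,-1,-1,-1,-1,-1]
}}

```text
time: 15.22
position: [0.5441, 0.1933, 0.1399]
tool_rot: [-0.163, 2.142, -2.144]
ft_force: [0.6, 0.2, -4.0]
grip_width: 0.68
```

```bash
python3 -c "
from loc import *
state()"
```

```text
t 15.22 psu local mm [11.  -0.1 61.2] F local [ 0.66  0.1  -4.05] M [-0.04  0.1   0.03] w 0.68
 roterr [ 0.0008  0.0001 -0.0007]  (tool axes), q6 1.18
```

>>> {"api": "play_rows", "payload": {
  "translation": [
    [0.5,0,0],
    [0.5,0,0],
    [0.5,0,0],
    [0.5,0,0],
    [0.5,0,0],
    [0,0,0],
    [0,0,0],
    [0,0,0],
    [0,0,0],
    [0,0,0]
  ],
  "turn": [
    [0,0,0],
    [0,0,0],
    [0,0,0],
    [0,0,0],
    [0,0,0],
    [0,0,0],
    [0,0,0],
    [0,0,0],
    [0,0,0],
    [0,0,0]
  ],
  "fingers": [-1,-1,-1,-1,-1,-1,-1,-1,-1,-1]
}}

```text
time: 16.05
position: [0.5416, 0.1929, 0.1399]
tool_rot: [-0.163, 2.142, -2.144]
ft_force: [0.2, 0.5, -4.4]
grip_width: 0.687
```

```bash
python3 -c "
from loc import *
state()"
```

```text
t 16.05 psu local mm [ 8.5 -0.1 61.2] F local [ 0.29  0.51 -4.41] M [-0.04  0.23  0.02] w 0.687
 roterr [ 0.0009  0.0001 -0.0007]  (tool axes), q6 1.18
```

>>> {"api": "play_rows", "payload": {
  "translation": [
    [0.5,0,0],
    [0.5,0,0],
    [0.5,0,0],
    [0.5,0,0],
    [0,0,0],
    [0,0,0],
    [0,0,0],
    [0,0,0],
    [0,0,0],
    [0,0,0]
  ],
  "turn": [
    [0,0,0],
    [0,0,0],
    [0,0,0],
    [0,0,0],
    [0,0,0],
    [0,0,0],
    [0,0,0],
    [0,0,0],
    [0,0,0],
    [0,0,0]
  ],
  "fingers": [-1,-1,-1,-1,-1,-1,-1,-1,-1,-1]
}}

```text
time: 16.88
position: [0.5398, 0.1926, 0.14]
tool_rot: [-0.162, 2.142, -2.144]
ft_force: [1.1, 0.7, -5.1]
grip_width: 0.688
```

```bash
python3 -c "
from loc import *
state()"
```

```text
t 16.88 psu local mm [ 6.7 -0.1 61.2] F local [ 1.22  0.5  -5.11] M [-0.07 -0.31 -0.15] w 0.688
 roterr [ 0.0009  0.0002 -0.0004]  (tool axes), q6 1.18
```

>>> {"api": "play_rows", "payload": {
  "translation": [
    [0.25,0,0],
    [0.25,0,0],
    [0.25,0,0],
    [0.25,0,0],
    [0,0,0],
    [0,0,0],
    [0,0,0],
    [0,0,0],
    [0,0,0],
    [0,0,0]
  ],
  "turn": [
    [0,0,0],
    [0,0,0],
    [0,0,0],
    [0,0,0],
    [0,0,0],
    [0,0,0],
    [0,0,0],
    [0,0,0],
    [0,0,0],
    [0,0,0]
  ],
  "fingers": [-1,-1,-1,-1,-1,-1,-1,-1,-1,-1]
}}

```text
time: 17.72
position: [0.5387, 0.1925, 0.14]
tool_rot: [-0.162, 2.142, -2.144]
ft_force: [1.8, 1.3, -4.6]
grip_width: 0.684
```

```bash
python3 -c "
from loc import *
state()"
```

```text
t 17.72 psu local mm [ 5.6 -0.1 61.2] F local [ 1.99  1.01 -4.6 ] M [-0.11 -0.42 -0.09] w 0.684
 roterr [ 0.0008  0.0002 -0.0006]  (tool axes), q6 1.18
```

>>> {"api": "play_rows", "payload": {
  "translation": [
    [0.4,0,0],
    [0.4,0,0],
    [0.4,0,0],
    [0.4,0,0],
    [0.4,0,0],
    [0,0,0],
    [0,0,0],
    [0,0,0],
    [0,0,0],
    [0,0,0]
  ],
  "turn": [
    [0,0,0],
    [0,0,0],
    [0,0,0],
    [0,0,0],
    [0,0,0],
    [0,0,0],
    [0,0,0],
    [0,0,0],
    [0,0,0],
    [0,0,0]
  ],
  "fingers": [-1,-1,-1,-1,-1,-1,-1,-1,-1,-1]
}}

```text
time: 18.55
position: [0.5368, 0.1922, 0.14]
tool_rot: [-0.162, 2.142, -2.144]
ft_force: [4.2, 0.5, -4.5]
grip_width: 0.686
```

```bash
python3 -c "
from loc import *
state()"
```

```text
t 18.55 psu local mm [ 3.6 -0.1 61.2] F local [ 4.22 -0.14 -4.54] M [-0.11 -0.66 -0.2 ] w 0.686
 roterr [ 0.0009  0.0002 -0.0005]  (tool axes), q6 1.18
```

>>> {"api": "play_rows", "payload": {
  "translation": [
    [0.4,0,0],
    [0.4,0,0],
    [0.4,0,0],
    [0.3,0,0],
    [0,0,0],
    [0,0,0],
    [0,0,0],
    [0,0,0],
    [0,0,0],
    [0,0,0]
  ],
  "turn": [
    [0,0,0],
    [0,0,0],
    [0,0,0],
    [0,0,0],
    [0,0,0],
    [0,0,0],
    [0,0,0],
    [0,0,0],
    [0,0,0],
    [0,0,0]
  ],
  "fingers": [-1,-1,-1,-1,-1,-1,-1,-1,-1,-1]
}}

```text
time: 19.38
position: [0.5352, 0.192, 0.14]
tool_rot: [-0.163, 2.142, -2.144]
ft_force: [4.2, 0.5, -5.4]
grip_width: 0.686
```

```bash
python3 -c "
from loc import *
state()"
```

```text
t 19.38 psu local mm [ 2.1 -0.1 61.2] F local [ 4.22 -0.16 -5.42] M [-0.1  -0.84 -0.21] w 0.686
 roterr [ 0.0008  0.0001 -0.0006]  (tool axes), q6 1.17
```

>>> {"api": "play_rows", "payload": {
  "translation": [
    [0.3,0,0],
    [0.3,0,0],
    [0.3,0,0],
    [0.2,0,0],
    [0,0,0],
    [0,0,0],
    [0,0,0],
    [0,0,0],
    [0,0,0],
    [0,0,0]
  ],
  "turn": [
    [0,0,0],
    [0,0,0],
    [0,0,0],
    [0,0,0],
    [0,0,0],
    [0,0,0],
    [0,0,0],
    [0,0,0],
    [0,0,0],
    [0,0,0]
  ],
  "fingers": [-1,-1,-1,-1,-1,-1,-1,-1,-1,-1]
}}

```text
time: 20.22
position: [0.5341, 0.1918, 0.14]
tool_rot: [-0.163, 2.142, -2.144]
ft_force: [4.6, -0.4, -6.3]
grip_width: 0.69
```

```bash
python3 -c "
from loc import *
state()"
```

```text
t 20.22 psu local mm [ 0.9 -0.1 61.2] F local [ 4.53 -1.1  -6.26] M [-0.12 -0.92 -0.19] w 0.69
 roterr [ 0.0008  0.0001 -0.0006]  (tool axes), q6 1.17
```

>>> {"api": "play_rows", "payload": {
  "translation": [
    [0.2,0,0],
    [0.2,0,0],
    [0.2,0,0],
    [0,0,0],
    [0,0,0],
    [0,0,0],
    [0,0,0],
    [0,0,0],
    [0,0,0],
    [0,0,0]
  ],
  "turn": [
    [0,0,0],
    [0,0,0],
    [0,0,0],
    [0,0,0],
    [0,0,0],
    [0,0,0],
    [0,0,0],
    [0,0,0],
    [0,0,0],
    [0,0,0]
  ],
  "fingers": [-1,-1,-1,-1,-1,-1,-1,-1,-1,-1]
}}

```text
time: 21.05
position: [0.5336, 0.1917, 0.14]
tool_rot: [-0.162, 2.142, -2.144]
ft_force: [5.7, 1.2, -5.7]
grip_width: 0.686
```

```bash
python3 -c "
from loc import *
state()"
```

```text
t 21.05 psu local mm [ 0.5 -0.1 61.2] F local [ 5.83  0.29 -5.69] M [-0.19 -0.99 -0.21] w 0.686
 roterr [ 0.0008  0.0002 -0.0004]  (tool axes), q6 1.17
```

>>> {"api": "play_rows", "payload": {
  "translation": [
    [0,0.5,0],
    [0,0.5,0],
    [0,0.5,0],
    [0,0.5,0],
    [0,0.5,0],
    [0,0.5,0],
    [0,0,0],
    [0,0,0],
    [0,0,0],
    [0,0,0]
  ],
  "turn": [
    [0,0,0],
    [0,0,0],
    [0,0,0],
    [0,0,0],
    [0,0,0],
    [0,0,0],
    [0,0,0],
    [0,0,0],
    [0,0,0],
    [0,0,0]
  ],
  "fingers": [-1,-1,-1,-1,-1,-1,-1,-1,-1,-1]
}}

```text
time: 21.88
position: [0.5338, 0.192, 0.1373]
tool_rot: [-0.162, 2.143, -2.143]
ft_force: [4.5, -0.2, -0.8]
grip_width: 0.683
```

```bash
python3 -c "
from loc import *
state()"
```

```text
t 21.88 psu local mm [ 0.7  0.2 58.5] F local [ 4.42 -0.83 -0.76] M [ 0.04 -0.77 -0.21] w 0.683
 roterr [0.0003 0.0001 0.0001]  (tool axes), q6 1.17
```

>>> {"api": "play_rows", "payload": {
  "translation": [
    [0,0.4,0],
    [0,0.4,0],
    [0,0.4,0],
    [0,0.4,0],
    [0,0.4,0],
    [0,0,0],
    [0,0,0],
    [0,0,0],
    [0,0,0],
    [0,0,0]
  ],
  "turn": [
    [0,0,0],
    [0,0,0],
    [0,0,0],
    [0,0,0],
    [0,0,0],
    [0,0,0],
    [0,0,0],
    [0,0,0],
    [0,0,0],
    [0,0,0]
  ],
  "fingers": [-1,-1,-1,-1,-1,-1,-1,-1,-1,-1]
}}

```text
time: 22.72
position: [0.5337, 0.1921, 0.1353]
tool_rot: [-0.162, 2.143, -2.143]
ft_force: [4.8, 0.1, -1.0]
grip_width: 0.691
```

```bash
python3 -c "
from loc import *
state()"
```

```text
t 22.72 psu local mm [ 0.6  0.3 56.5] F local [ 4.8  -0.63 -1.02] M [ 0.1  -0.78 -0.22] w 0.691
 roterr [ 0.0002  0.     -0.    ]  (tool axes), q6 1.16
```

>>> {"api": "play_rows", "payload": {
  "translation": [
    [0,0.7,0],
    [0,0.7,0],
    [0,0.7,0],
    [0,0.7,0],
    [0,0.7,0],
    [0,0.7,0],
    [0,0.7,0],
    [0,0.6,0],
    [0,0.5,0],
    [0,0,0]
  ],
  "turn": [
    [0,0,0],
    [0,0,0],
    [0,0,0],
    [0,0,0],
    [0,0,0],
    [0,0,0],
    [0,0,0],
    [0,0,0],
    [0,0,0],
    [0,0,0]
  ],
  "fingers": [-1,-1,-1,-1,-1,-1,-1,-1,-1,-1]
}}

```text
time: 23.55
position: [0.5337, 0.1922, 0.1292]
tool_rot: [-0.162, 2.143, -2.143]
ft_force: [4.8, 0.6, -2.4]
grip_width: 0.686
```

```bash
python3 -c "
from loc import *
state()"
```

```text
t 23.55 psu local mm [ 0.6  0.4 50.4] F local [ 4.85 -0.11 -2.4 ] M [ 0.09 -0.76 -0.25] w 0.686
 roterr [ 0.0001 -0.     -0.0001]  (tool axes), q6 1.15
```

>>> {"api": "play_rows", "payload": {
  "translation": [
    [0,0.5,0],
    [0,0.5,0],
    [0,0.5,0],
    [0,0.5,0],
    [0,0.5,0],
    [0,0.5,0],
    [0,0,0],
    [0,0,0],
    [0,0,0],
    [0,0,0]
  ],
  "turn": [
    [0,0,0],
    [0,0,0],
    [0,0,0],
    [0,0,0],
    [0,0,0],
    [0,0,0],
    [0,0,0],
    [0,0,0],
    [0,0,0],
    [0,0,0]
  ],
  "fingers": [-1,-1,-1,-1,-1,-1,-1,-1,-1,-1]
}}

```text
time: 24.38
position: [0.5331, 0.1919, 0.1257]
tool_rot: [-0.164, 2.143, -2.144]
ft_force: [3.0, 1.4, -2.5]
grip_width: 0.687
```

```bash
python3 -c "
from loc import *
state()"
```

```text
t 24.38 psu local mm [-0.1  0.2 46.9] F local [ 3.14  0.96 -2.54] M [ 0.27 -0.64 -0.18] w 0.687
 roterr [ 0.0007 -0.0002 -0.0014]  (tool axes), q6 1.15
```

>>> {"api": "play_rows", "payload": {
  "translation": [
    [0,0.3,0],
    [0,0.3,0],
    [0,0.3,0],
    [0,0,0],
    [0,0,0],
    [0,0,0],
    [0,0,0],
    [0,0,0],
    [0,0,0],
    [0,0,0]
  ],
  "turn": [
    [0,0,0],
    [0,0,0],
    [0,0,0],
    [0,0,0],
    [0,0,0],
    [0,0,0],
    [0,0,0],
    [0,0,0],
    [0,0,0],
    [0,0,0]
  ],
  "fingers": [-1,-1,-1,-1,-1,-1,-1,-1,-1,-1]
}}

```text
time: 25.22
position: [0.5332, 0.1916, 0.1249]
tool_rot: [-0.164, 2.142, -2.145]
ft_force: [2.6, 1.3, -3.7]
grip_width: 0.689
```

```bash
python3 -c "
from loc import *
state()"
```

```text
t 25.22 psu local mm [-0.1 -0.1 46.1] F local [ 2.74  0.89 -3.67] M [ 0.15 -0.24 -0.04] w 0.689
 roterr [ 0.001  -0.0001 -0.0014]  (tool axes), q6 1.15
```

>>> {"api": "play_rows", "payload": {
  "translation": [
    [0,0.3,0],
    [0,0.3,0],
    [0,0.3,0],
    [0,0,0],
    [0,0,0],
    [0,0,0],
    [0,0,0],
    [0,0,0],
    [0,0,0],
    [0,0,0]
  ],
  "turn": [
    [0,0,0],
    [0,0,0],
    [0,0,0],
    [0,0,0],
    [0,0,0],
    [0,0,0],
    [0,0,0],
    [0,0,0],
    [0,0,0],
    [0,0,0]
  ],
  "fingers": [-1,-1,-1,-1,-1,-1,-1,-1,-1,-1]
}}

```text
time: 26.05
position: [0.5333, 0.1917, 0.1245]
tool_rot: [-0.163, 2.143, -2.144]
ft_force: [-2.4, 0.2, 4.5]
grip_width: 0.686
```

```bash
python3 -c "
from loc import *
state()"
```

```text
t 26.05 psu local mm [ 0.  -0.1 45.7] F local [-2.36  0.56  4.48] M [-0.1   0.91 -0.06] w 0.686
 roterr [ 0.0007  0.0001 -0.0012]  (tool axes), q6 1.14
```

>>> {"api": "play_rows", "payload": {
  "translation": [
    [0,0,0],
    [0,0,0],
    [0,0,0],
    [0,0,0],
    [0,0,0],
    [0,0,0],
    [0,0,0],
    [0,0,0],
    [0,0,0],
    [0,0,0]
  ],
  "turn": [
    [0,0,0],
    [0,0,0],
    [0,0,0],
    [0,0,0],
    [0,0,0],
    [0,0,0],
    [0,0,0],
    [0,0,0],
    [0,0,0],
    [0,0,0]
  ],
  "fingers": [0.5,0.6,0.7,0.8,0.8,0.8,0.8,0.8,0.8,0.8]
}}

```text
time: 26.88
position: [0.5335, 0.1917, 0.1242]
tool_rot: [-0.163, 2.142, -2.144]
ft_force: [-0.6, -0.0, -0.5]
grip_width: 0.902
```

```bash
python3 -c "
from loc import *
state()
im=ctrl.get_image('wrist');cv2.imwrite('pics/w7.png',im)"
```

```text
t 26.88 psu local mm [ 0.3 -0.1 45.4] F local [-0.57  0.05 -0.48] M [-0.02  0.12  0.  ] w 0.902
 roterr [ 0.0009  0.0001 -0.0007]  (tool axes), q6 1.14
```

View pics/w7.png

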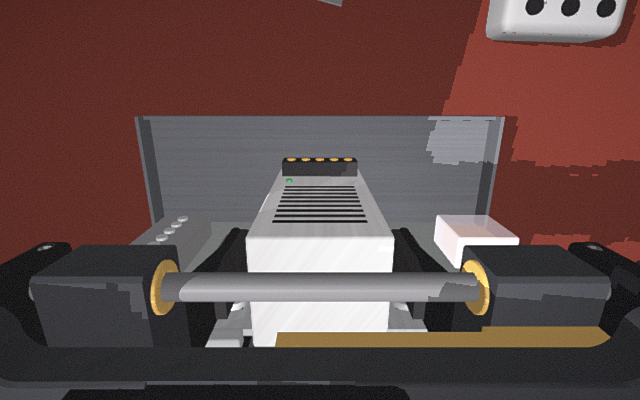

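The module hangs freely between the open fingers, with gaps on both sides (case columns 247–393, fingers at about 235 and 405). Next I'll rise straight up.

>>> {"api": "play_rows", "payload": {
  "translation": [
    [0,-3,0],
    [0,-8,0],
    [0,-14,0],
    [0,-18,0],
    [0,-20,0],
    [0,-20,0],
    [0,-20,0],
    [0,-20,0],
    [0,-12,0],
    [0,0,0]
  ],
  "turn": [
    [0,0,0],
    [0,0,0],
    [0,0,0],
    [0,0,0],
    [0,0,0],
    [0,0,0],
    [0,0,0],
    [0,0,0],
    [0,0,0],
    [0,0,0]
  ],
  "fingers": [0.8,0.8,0.8,0.8,0.8,0.8,0.8,0.8,0.8,0.8]
}}

```text
time: 27.77
position: [0.5352, 0.1923, 0.2627]
tool_rot: [-0.157, 2.143, -2.139]
ft_force: [-1.2, -0.3, 1.2]
grip_width: 0.9
```

```bash
python3 - <<'E'
from loc import *
import json
im=ctrl.get_image("wrist")
s=ctrl.get_state();c=ctrl.camera_info("wrist");im=ctrl.get_image("wrist")
json.dump({k:np.array(v).tolist() for k,v in c.items() if k in("camera_matrix","R","t")},open("w8.json","w"))
cv2.imwrite("pics/w8.png",im);print(s["position"],s["ft_force"],np.abs(s["qd"]).max())
print(proj("w",[[*(Rc@[x,y,0]+o)[:2],z] for x,y,z in [(0,.06,.1585),(0,-.06,.1585),(.058,.03,.1705),(.058,-.03,.1705),(.007,.045,.1645),(0,.045,.1645)]],c).round(1).tolist())
E
```

```text
[0.53434702 0.19197336 0.26060128] [-0.21455261 -0.4356118  -0.46713458] 0.05118463398364969
[[252.6, 226.9], [386.6, 226.7], [282.3, 166.2], [356.7, 166.1], [268.0, 222.2], [268.3, 229.6]]
```

View pics/w8.png

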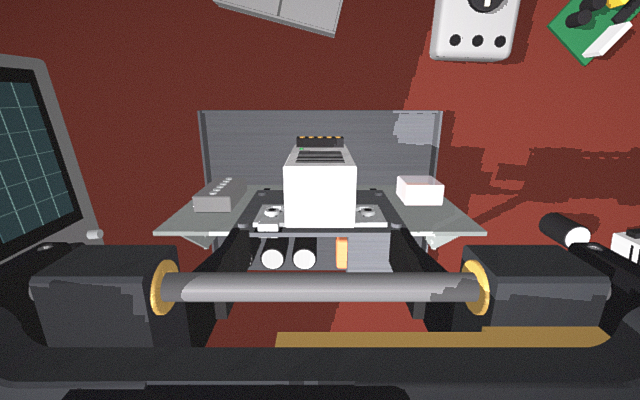

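```bash
python3 -c "
from h import *
crop(cv2.imread('pics/w8.png'),240,140,160,110,5,'pics/w8c.png')"
```

```text
(no output)
```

View pics/w8c.png

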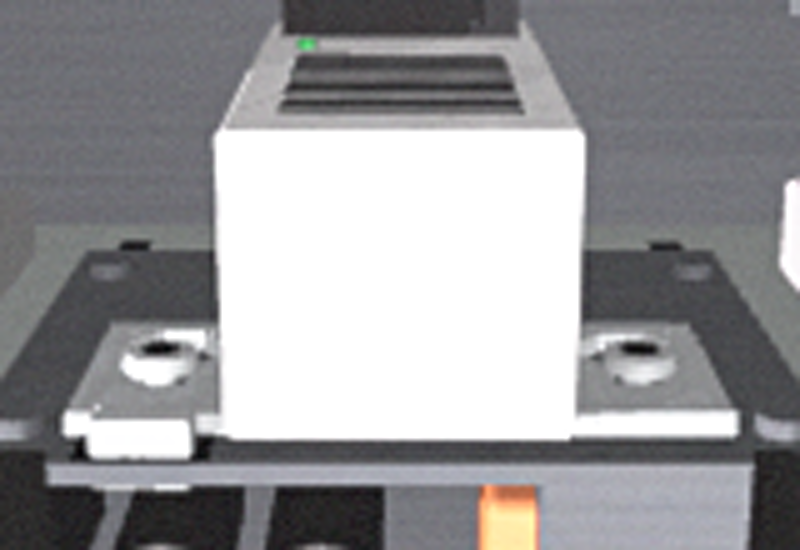

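The crop shows both screw heads in front of the ears. The spring tab stands out above the left ear at crop (140,437), where I predicted it would be when free. The robot is clear of everything, so I'm handing in.

```bash
python3 -c "
from bench import ctrl
print(ctrl.get_state()['time']);print(ctrl.close_job())"
```

```text
27.8667
the job is handed in; nothing more can be done
None
```

The power supply module is hanging on both screws, fully down, with the spring tab out above the left ear. I handed the job in at 27.9 s; it reported no verdict.

- **Finding the height:** two wrist-camera views put the screws at about 140.5 mm. The scene camera had suggested about 145 mm. The holes went over the heads at the first height I tried, and the end stop agreed with the wrist views.
- **Gripping:** my first grip was about 4.5 mm too high, so I let go and gripped again at the right height before lifting.
- **Fitting:** I eased the module onto the plate, and the readings rose only with the tab's spring, to about 6 N. I then pulled it down about 15.5 mm, until the vertical force rose by about 8 N as the slots met the screws.
- **Last checks:** from the arm's pose at release, the module was about 0 mm off the face, 0.1 mm off the middle and 45.7 mm above the bench (45.5 expected). The grip stayed within 0.1° of upright once the module reached the chassis.
- **Final pictures:** both heads are in front of the ears, the tab is free, and the gripper is clear above the module. I saw no bystander moved, but I did not measure them again.

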